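# Load the brake pad bonding jig and start its cure timer

### The job

Swing the hinged hold-down bail of the grey bonding jig back out of the way, and load every brake pad on the bench into the jig, lining up, each flat down on its own pair of dowel pins, then swing the bail over them until it clicks home in its detent. Then stand the white timer in front of the bolted steel stop with its green button facing away from the stop, push the button fully in while the stop backs the timer up, and leave the timer standing square against the stop; leave the other things on the bench where they are.

Things in the scene. Friction and masses are not known exactly. Their poses are not given: they have to be found in the camera images.
- pad1_c (a point): a motorcycle brake pad: bare steel backing plate 116 x 40 x 6 mm (long along its x) with a 10.5 mm through hole near each end, 46 mm either side of its centre along x, and on it a dark lining block 60 x 34 x 18 mm (x, y, z), 24 mm high in all; mass about 0.14 kg. The point lies at its centre, 12 mm above its underside; z up out of the lining. Symmetric under a half turn. Lies lining up. Any pad fits any station. None if this pad is absent.
- pad2_c (a point): a motorcycle brake pad: bare steel backing plate 116 x 40 x 6 mm (long along its x) with a 10.5 mm through hole near each end, 46 mm either side of its centre along x, and on it a dark lining block 60 x 34 x 18 mm (x, y, z), 24 mm high in all; mass about 0.14 kg. The point lies at its centre, 12 mm above its underside; z up out of the lining. Symmetric under a half turn. Lies lining up. Any pad fits any station. None if this pad is absent.
- pad3_c (a point): a motorcycle brake pad: bare steel backing plate 116 x 40 x 6 mm (long along its x) with a 10.5 mm through hole near each end, 46 mm either side of its centre along x, and on it a dark lining block 60 x 34 x 18 mm (x, y, z), 24 mm high in all; mass about 0.14 kg. The point lies at its centre, 12 mm above its underside; z up out of the lining. Symmetric under a half turn. Lies lining up. Any pad fits any station. None if this pad is absent.
- station_left (a point): station of the bonding jig (left of three, seen from the robot): the point lies on the jig's top face, half-way between the station's two upright steel dowel pins, which stand 46 mm either side of it along its x, 8 mm in diameter, 16 mm tall, tapered over the top 6 mm. A pad that is home lies flat on the top face with a dowel through each hole, its centre 12 mm above this point and its x along the station's x (either way round). Stations are 80 mm apart along the jig's y.
- station_middle (a point): station of the bonding jig (middle of three, seen from the robot): the point lies on the jig's top face, half-way between the station's two upright steel dowel pins, which stand 46 mm either side of it along its x, 8 mm in diameter, 16 mm tall, tapered over the top 6 mm. A pad that is home lies flat on the top face with a dowel through each hole, its centre 12 mm above this point and its x along the station's x (either way round). Stations are 80 mm apart along the jig's y.
- station_right (a point): station of the bonding jig (right of three, seen from the robot): the point lies on the jig's top face, half-way between the station's two upright steel dowel pins, which stand 46 mm either side of it along its x, 8 mm in diameter, 16 mm tall, tapered over the top 6 mm. A pad that is home lies flat on the top face with a dowel through each hole, its centre 12 mm above this point and its x along the station's x (either way round). Stations are 80 mm apart along the jig's y.
- jig: the bonding jig, bolted down: grey base plate 156 x 276 x 14 mm (x, y, z), origin under its centre on the worktop, long side along its y; its -x side faces the robot. A 50 mm high lug 36 x 10 mm stands at each end (y = +-116 mm, x = 48 to 84 mm, up to z = 63 mm) and carries the bail.
- bail (a joint): bail angle (rad): 0 = open, leaning back 25 degrees past upright, away from the robot; clear of the stations below 0.85; starts at 1.0 to 1.3; 2.007 = home, level over the pads, 3 mm above their linings. Friction (0.08 N m) keeps it where it is left. A ball detent resists from 1.4 to 1.7; 2 to 4 N at the sleeve carries it past, then it snaps home and is held (about 5 N to reopen).
- bail_hinge (a point): point on the bail's hinge axis, level with the orange sleeve; the axis runs along the jig's y, 72 mm behind the jig's centre (jig +x) and 46 mm above the worktop. Axes as the jig's.
- bail_grip (a point): centre of the orange sleeve, 13 mm in diameter and 34 mm long along the jig's y, on the bail's 10 mm round crossbar, 72 mm from the hinge axis. It sits 40 mm to the +y side of the jig's middle, so that it comes down in the gap (46 mm wide) between the linings of the middle and left stations. As the bail closes it travels an arc about bail_hinge, up and towards the jig's -x. The point's axes turn with the bail.
- timer_c (a point): the loose white bench timer, an upright box 44 x 46 x 60 mm (x, y, z), mass about 0.16 kg; the point lies at its centre, 30 mm above its underside; its front with the green button looks along its -x, its plain back along +x. Grip it across y from above.
- button_face (a point): centre of the outer face of the timer's round green button, 23 mm in diameter, 25 mm above the timer's underside, 32 mm in front of the timer's centre (10 mm proud of its front).
- button (a joint): travel of the timer's button (m): 0 = out, 0.005 = fully in; springs back. Takes about 1 N to start and 5.4 N at full travel; the unbraced timer slides before the button goes in.
- stop_face (a point): the bolted steel stop for the timer: an upright face 100 mm wide (y) and 50 mm high that looks to its -x, towards the robot; the point lies at the middle of that face, 25 mm above the worktop, x pointing into the stop. A timer standing against it has its centre 22 mm before this face, its x along this x. Stop 46 mm deep behind the face.
- lock_nut: bystander: large steel lock nut, 36 x 41 x 16 mm, origin under its centre
- hub_spacer: bystander: round alloy spacer, 38 mm in diameter, 30 mm high, origin under its centre
- spanner_17: bystander: combination spanner 31 x 200 x 9 mm, long along its y, origin under its centre
- marker: bystander: white and green marker pen 17 x 135 x 16 mm, long along its y, origin under its centre

How it is judged:
On the way, in this order (a step that is already met when the one before it is completed fails the run):
1. the bail is swung back clear of the stations (value of joint bail below 0.85 rad), for 0.1 s.
2. every pad present is seated flat on a pair of dowels (((horizontal distance between pad1_c and station_left below 0.003 m and z of pad1_c in the frame of station_left below 0.0145 m and angle between the x axis of pad1_c and the x axis of station_left, either way round below 0.07 rad) or (horizontal distance between pad1_c and station_middle below 0.003 m and z of pad1_c in the frame of station_middle below 0.0145 m and angle between the x axis of pad1_c and the x axis of station_middle, either way round below 0.07 rad) or (horizontal distance between pad1_c and station_right below 0.003 m and z of pad1_c in the frame of station_right below 0.0145 m and angle between the x axis of pad1_c and the x axis of station_right, either way round below 0.07 rad)) and angle between each of pad1_c, pad2_c, pad3_c's own z axis and vertical below 0.08 rad and ((horizontal distance between pad2_c and station_left below 0.003 m and z of pad2_c in the frame of station_left below 0.0145 m and angle between the x axis of pad2_c and the x axis of station_left, either way round below 0.07 rad) or (horizontal distance between pad2_c and station_middle below 0.003 m and z of pad2_c in the frame of station_middle below 0.0145 m and angle between the x axis of pad2_c and the x axis of station_middle, either way round below 0.07 rad) or (horizontal distance between pad2_c and station_right below 0.003 m and z of pad2_c in the frame of station_right below 0.0145 m and angle between the x axis of pad2_c and the x axis of station_right, either way round below 0.07 rad)) and ((horizontal distance between pad3_c and station_left below 0.003 m and z of pad3_c in the frame of station_left below 0.0145 m and angle between the x axis of pad3_c and the x axis of station_left, either way round below 0.07 rad) or (horizontal distance between pad3_c and station_middle below 0.003 m and z of pad3_c in the frame of station_middle below 0.0145 m and angle between the x axis of pad3_c and the x axis of station_middle, either way round below 0.07 rad) or (horizontal distance between pad3_c and station_right below 0.003 m and z of pad3_c in the frame of station_right below 0.0145 m and angle between the x axis of pad3_c and the x axis of station_right, either way round below 0.07 rad))), for 0.2 s.
3. the bail is home in its detent (value of joint bail above 1.95 rad), for 0.2 s.
4. the button is pushed in while the timer stands against the stop (value of joint button above 0.0035 m and x of timer_c in the frame of stop_face between -0.03 and -0.015 m and y of timer_c in the frame of stop_face between -0.035 and 0.035 m and angle between timer_c's own z axis and vertical below 0.15 rad and angle between the x axis of timer_c and the x axis of stop_face, either way round below 0.2 rad), for 0.1 s.
At the end, for the whole second after the job is handed in: every pad present lies flat on a pair of dowels, lining up (centre within 3 mm, not more than 2.5 mm high, within 0.07 rad); the bail is home (past 1.95 rad); the timer stands still and upright with its back within 8 mm of the stop's face, within 35 mm of its middle and square to it within 0.2 rad (all of step 2 and value of joint bail above 1.95 rad and x of timer_c in the frame of stop_face between -0.03 and -0.015 m and y of timer_c in the frame of stop_face between -0.035 and 0.035 m and angle between timer_c's own z axis and vertical below 0.15 rad and angle between the x axis of timer_c and the x axis of stop_face, either way round below 0.2 rad and linear speed of timer below 0.02 m/s); the robot touches nothing.
It fails at once if the lock nut is shifted by more than 3 cm (distance of lock_nut from where it was at the start of the episode above 0.03 m).
It fails at once if the hub spacer is shifted by more than 3 cm (distance of hub_spacer from where it was at the start of the episode above 0.03 m).
It fails at once if the spanner 17 is shifted by more than 3 cm (distance of spanner_17 from where it was at the start of the episode above 0.03 m).
It fails at once if the marker is shifted by more than 3 cm (distance of marker from where it was at the start of the episode above 0.03 m).
Of pad1, pad2, pad3 only 2 to 3 are there at a start; the rules pass over those that are not, and their reading is None.
At some moment in a run one of pad1, pad2, pad3, timer may be knocked a few centimetres aside while the robot is not near it.
Once in a run the grip may slacken for a moment while it holds something.
It also fails if it takes over 210 s, if anything falls off the work surface, if the arm or the gripper's body presses on something with over 40 N, if the wrist force passes 120 N, or if a joint passes its speed limit or range.

### The arm

A 6-joint arm with a two-finger parallel gripper is mounted at the origin on a cart in front of the work surface, level with it; the furniture and walls round the work are solid. World frame = base frame: x ahead of the robot, y to its left, z up, the work surface at z = 0. Lengths are in m, angles in rad, forces in N, time in s.
With the tool pointing down it reaches from about 0.35 to 0.925 m from the base axis. Payload 6.4 kg.
Tool frame: the origin (TCP) lies midway between the tips of the shut fingers; the grasp point (between the pads) lies 19 mm behind it (r.grasp_offset is the distance from the TCP to the grasp point, in m); z points along the fingers, y is the line along which they close (so a half turn about z gives the same grasp; the last joint's range is limited). The gripper opens to 85 mm and grips with 20 to 120 N. Pads are 22 mm wide; open, the fingers measure 114 mm over their backs; the gripper's body (76 mm by 85 mm) begins 54 mm behind the grasp point. The pads swing forward as they close: fully open they stand 13 mm farther back than shut.
Start: joints at [-1.494, 0.245, 1.558, -0, 1.339, -0.174], TCP at [0.161, -0.63, 0.231] pointing down, gripper open.
Joint ranges: [-3.13, 3.13], [-1.02, 2.26], [0.13, 2.54], [-0.95, 4.09], [0.21, 2.88], [-2.74, 2.74]. Speed limits (rad/s): [2.57, 2.57, 3.14, 3.14, 3.14, 3.14].

### API

Orientations are given as a unit quaternion [x, y, z, w].
In Python, from bench import r gives the robot as it stands. The module is installed in compiled form; this text tells all that it offers.
- The arm moves only by the shell command python3 -m pendant 'ROWS'. ROWS is JSON, a list of rows, each an object with "fingers": the finger opening in m, from 0 to 0.0854; "travel": the shift along the tool's x, y, z in m, a list of three; "rot": the turn, a rotation vector about the tool's x, y, z in degrees, a list of three. A call has 1 to 12 rows; each row is the pose to reach, as a shift and turn from the pose commanded when the call began, along the tool's axes at that moment; what a row does not reach only later rows make up. A row lasts 1/12 s, in which the tool goes at most 41.7 mm and 7.16 degrees, less where a joint would pass 70% of its speed; a pose out of reach is approached as far as the arm can. A call with a gripper value outside its range is refused whole. The fingers move at their own pace and stop on an object; the grip force is fixed at half the most. Time passes only in rows, so rows that repeat a pose let the fingers close. It gives the time, the measured TCP pose, the force, the opening and the grip force at its end, in the units of the state.
- r.state(): the state, without advancing time (a new reading comes with each control period).
- r.snapshot(name): name is "side" or "top" or "wrist"; returns a dict with "color" (384x512x3 uint8, blue, green, red), "fovy" (degrees; the focal length in pixels is half the picture's height over the tangent of half this angle, whatever the lens; pixels are square), "cx", "cy" (the principal point, pixels), "distortion" ([k1, k2, p1, p2, k3] as OpenCV has them; the pictures are not rectified), "camera_from_world" (4x4, takes a point from world to camera coordinates). Camera axes: x right, y down, z forward; pixel columns grow to the right and rows downward; lengths in m; the calibration is good to about 2 mm. A picture is of the moment at which its call begins. There is no depth.
- r.finish_job(): hands the job in; it is judged then, once.
Trained networks look in a picture, given as the dict that the camera call returned (one of the last four; its "shot" number tells which), for a name from the list of things; names that differ only in an ending like _2 or _b are one class to them, and where a whole thing is asked for, a point or a joint stands for the part that bears it (a point fixed in the world has none). Each returns a list of dicts, best first, with "p" (0 to 1); they miss things now and then, are a little off and sometimes report something else, mostly with a low value. They report only what shows in the picture. A call takes as long as a camera call.
- r.spot_in(picture, label): "centre" ([column, row] in pixels, amid what is visible of it).
- r.silhouettes(picture, label): "mask" (384x512 bool, what is visible of it) and "centre" ([column, row] in pixels, amid what is visible of it).
The state is a dict: "clock": time; "joints": joint angles; "dq": joint speeds; "joint_efforts": joint torques, N m; "tcp_pos": TCP position; "orientation": TCP orientation; "force": force on the tool from outside, world axes, zero at the start; "moment": the same for the moment, N m; "finger_gap": finger opening in m; "grasp_force": force on a finger pad.
Only numpy, scipy, OpenCV 4.12 (cv2) and the standard library are available. Lean on these libraries where they do the work, as an engineer would, in place of code of your own. Each camera call takes 0.05 s, during which the arm holds its last target. There are 200 camera calls.

## Working session

There is one attempt and no reset: what is moved stays moved. The work goes in short steps, Python scripts to look and compute and a shell command to move; the robot and the scene stay as the last step left them, time stands still between calls to the robot, and variables do not carry over. Pictures are saved under pics/ and viewed, at most 14 in all, crops included, and the job is handed in when it is done.

```bash
mkdir -p pics; cat > h.py <<'E'
import numpy as np, cv2
from bench import r
from scipy.spatial.transform import Rotation as R
def cam(s):
    f=s["color"].shape[0]/2/np.tan(np.radians(s["fovy"])/2)
    K=np.array([[f,0,s["cx"]],[0,f,s["cy"]],[0,0,1]]); return K,np.array(s["distortion"],float),np.array(s["camera_from_world"])
def px2w(s,px,z):
    K,D,T=cam(s); p=cv2.undistortPoints(np.array(px,float).reshape(-1,1,2),K,D).reshape(-1,2)
    d=np.c_[p,np.ones(len(p))]@T[:3,:3]; o=-T[:3,:3].T@T[:3,3]
    return o+d*((z-o[2])/d[:,2])[:,None]
def w2px(s,P):
    K,D,T=cam(s); return cv2.projectPoints(np.array(P,float).reshape(-1,3),cv2.Rodrigues(T[:3,:3])[0],T[:3,3],K,D)[0].reshape(-1,2)
def save(s,n,k=1.5): cv2.imwrite(f"pics/{n}.png",cv2.resize(s["color"],None,fx=k,fy=k,interpolation=cv2.INTER_CUBIC))
def rect(s,m,z):
    "min-area rect of mask projected to plane z: centre, sides, yaw of long side (deg)"
    c=max(cv2.findContours(m.astype(np.uint8),0,cv2.CHAIN_APPROX_NONE)[0],key=cv2.contourArea).reshape(-1,2)
    w=px2w(s,c,z)[:,:2]; (cx,cy),(a,b),t=cv2.minAreaRect((w*1000).astype(np.float32))
    if a<b:a,b,t=b,a,t+90
    return np.round([cx,cy,a,b,(t+90)%180-90],1)
def tool(target_xyz=None,yaw=None):
    "travel in tool axes to world point; "
    st=r.state(); q=R.from_quat(st["orientation"])
    return q.inv().apply(np.array(target_xyz)-st["tcp_pos"])
def st():
    s=r.state(); q=R.from_quat(s["orientation"]).as_matrix()
    print("t",round(s["clock"],2),"tcp",np.round(s["tcp_pos"],4),"toolx",np.round(q[:,0],3),"tooly",np.round(q[:,1],3),"z",np.round(q[:,2],3),"F",np.round(s["force"],1),"gap",round(s["finger_gap"],4),"g",s["grasp_force"])
E
python3 - <<'E'
from h import *
st()
for n in ["top","side"]:
    s=r.snapshot(n); save(s,n+"0")
    T=cam(s)[2]; print(n,s["fovy"],s["distortion"],"pos",-T[:3,:3].T@T[:3,3])
    for l in ["pad1_c","jig","bail_grip","timer_c","button_face","stop_face","lock_nut","hub_spacer","spanner_17","marker"]:
        try:
            for d in r.silhouettes(s,l)[:4]: print(l,round(d["p"],2),np.round(d["centre"]),d["mask"].sum(),rect(s,d["mask"],0.006 if "pad" in l else .014))
        except Exception as e: print(l,e)
E
```

```text
t 0.0 tcp [ 0.1613 -0.6291  0.2302] toolx [0.969 0.248 0.   ] tooly [ 0.248 -0.969 -0.002] z [-0.     0.002 -1.   ] F [0.2 0.3 0.3] gap 0.0853 g 0.0
top 45.608171864415596 [-0.04201753  0.          0.          0.          0.        ] pos [0.45826183 0.03321845 1.379108  ]
pad1_c 0.94 [254. 199.] 531 [511.   34.8 118.9  42.5   7.3]
jig 0.86 [159. 195.] 4893 [522.8 320.9 296.6 166.2 -85.3]
bail_grip 0.71 [142. 192.] 518 [558.  330.8 281.   63.5 -88.5]
stop_face 0.58 [366. 168.] 553 [ 617.9 -298.9  108.4   48.4  -88.9]
lock_nut 0.5 [365. 147.] 127 [ 678.6 -299.    36.8   36.4   -0. ]
lock_nut 0.45 [161. 199.] 4940 [521.  319.3 299.4 167.  -84.7]
hub_spacer 0.69 [191. 148.] 107 [668.7 216.6  36.7  34.2  46.4]
spanner_17 0.6 [175. 121.] 302 [748.3 277.  185.   28.6 -20. ]
marker 0.57 [211. 240.] 185 [385.3 160.1 130.1  14.  -15.5]
side 46.66951503193992 [-0.14300692  0.          0.          0.          0.        ] pos [ 0.60032144 -0.89891287  0.99089634]
pad1_c 0.61 [241. 220.] 423 [511.5  40.9 107.4  55.1   5.1]
jig 0.94 [254. 165.] 2670 [516.4 363.6 411.8 167.2 -85.2]
bail_grip 0.57 [260. 153.] 236 [552.2 389.8 353.1  57.7 -81.1]
bail_grip 0.33 [195. 329.] 22 [ 425.  -340.8   17.3    7.4  -80.5]
timer_c 0.89 [201. 323.] 576 [ 444.3 -324.5   82.7   60.2  -66.4]
stop_face 0.59 [272. 317.] 690 [ 619.5 -292.1  125.    44.5  -88.2]
stop_face 0.44 [196. 327.] 31 [ 425.2 -341.3   23.     8.8  -57.8]
lock_nut 0.71 [272. 321.] 657 [ 618.8 -296.6  116.    44.4  -86.6]
lock_nut 0.44 [296. 320.] 162 [ 679.1 -301.3   40.9   35.    50.6]
hub_spacer 0.49 [258. 150.] 220 [551.9 389.9 353.1  58.1 -81.1]
hub_spacer 0.45 [254. 167.] 2690 [518.1 363.4 412.9 166.7 -86.2]
marker 0.63 [202. 193.] 107 [378.8 155.9 118.3  20.1 -19.5]
```

View pics/top0.png

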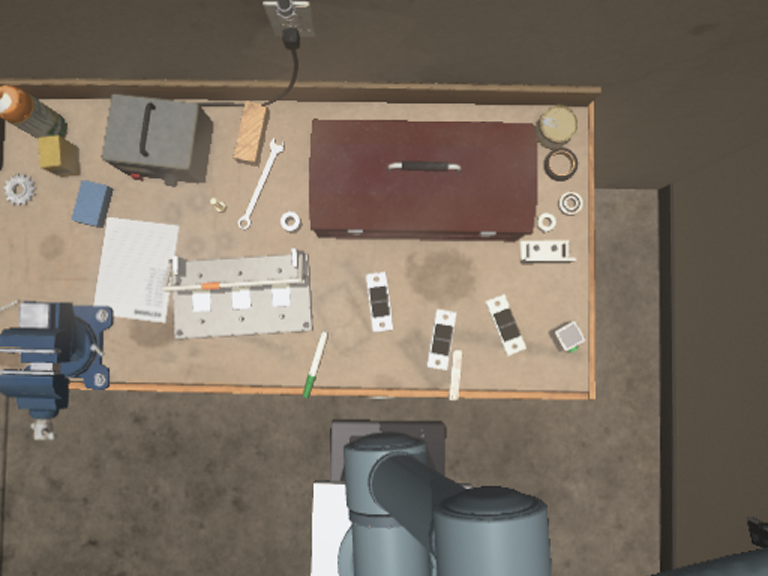

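View pics/side0.png

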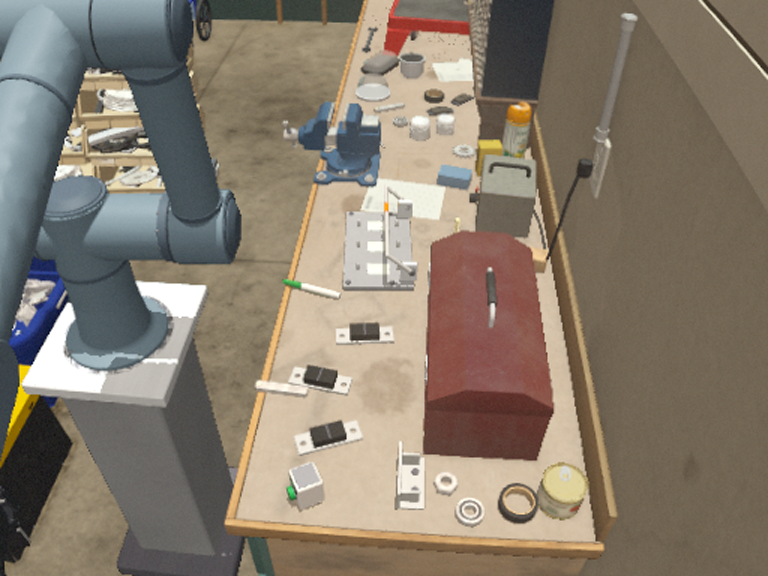

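The top view shows three pads at about (378,301), (441,338) and (506,325), the jig at (243,295) and the timer at (569,336), button toward the lower right. The stop is at (546,250). In the side view the bail leans forward with its orange sleeve at (387,208). I'll move over the pads and the jig next.

```bash
python3 -m pendant '[{"fingers":0.0854,"travel":[0.362,-0.247,-0.17],"rot":[0,0,7]},{"fingers":0.0854,"travel":[0.362,-0.247,-0.17],"rot":[0,0,10]},{"fingers":0.0854,"travel":[0.362,-0.247,-0.17],"rot":[0,0,10]},{"fingers":0.0854,"travel":[0.362,-0.247,-0.17],"rot":[0,0,10]},{"fingers":0.0854,"travel":[0.362,-0.247,-0.17],"rot":[0,0,10]},{"fingers":0.0854,"travel":[0.362,-0.247,-0.17],"rot":[0,0,10]},{"fingers":0.0854,"travel":[0.362,-0.247,-0.17],"rot":[0,0,10]},{"fingers":0.0854,"travel":[0.362,-0.247,-0.17],"rot":[0,0,10]},{"fingers":0.0854,"travel":[0.362,-0.247,-0.17],"rot":[0,0,10]},{"fingers":0.0854,"travel":[0.362,-0.247,-0.17],"rot":[0,0,10]},{"fingers":0.0854,"travel":[0.362,-0.247,-0.17],"rot":[0,0,10]},{"fingers":0.0854,"travel":[0.362,-0.247,-0.17],"rot":[0,0,10]}]'
python3 - <<'E'
from h import *
st(); s=r.snapshot("wrist"); save(s,"w1")
T=cam(s)[2]; print(s["fovy"],-T[:3,:3].T@T[:3,3], T[:3,:3].round(2).tolist())
E
```

```text
clock: 2.1
tcp_pos: [0.4536, -0.2974, 0.4047]
orientation: [0.999, 0.041, 0.002, 0.001]
force: [0.4, -1.0, -0.0]
finger_gap: 0.0859
grasp_force: 0.0
t 2.1 tcp [ 0.4536 -0.2974  0.4047] toolx [0.997 0.081 0.004] tooly [ 0.081 -0.997  0.003] z [ 0.005 -0.002 -1.   ] F [ 0.4 -1.  -0. ] gap 0.0859 g 0.0
68.35740983345788 [ 0.5212774  -0.29137654  0.54697858] [[0.08, -1.0, 0.0], [-0.96, -0.08, 0.27], [-0.27, -0.03, -0.96]]
```

View pics/w1.png

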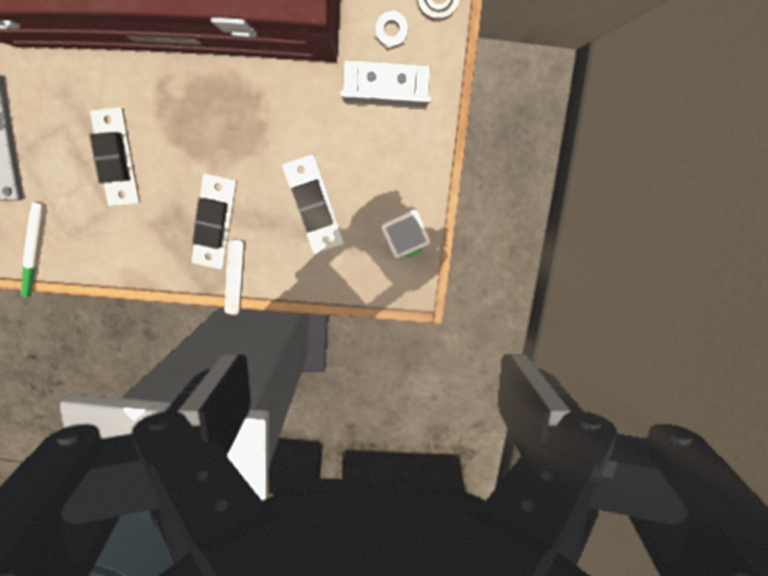

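The wrist view shows the pads at (110,157), (212,222) and (313,205), the timer at (407,235) with its button at the lower right, and the stop at (386,83). Next I'll go above the jig.

```bash
python3 - <<'E'
from h import *
s=r.snapshot("wrist")
for l in ["pad1_c","timer_c","button_face","stop_face","marker","lock_nut"]:
    for d in r.silhouettes(s,l)[:4]: print(l,round(d["p"],2),np.round(d["centre"]),d["mask"].sum(),rect(s,d["mask"],0.006 if "pad" in l else .06 if "timer" in l else .05 if "stop" in l else .01))
E
python3 -m pendant '[{"fingers":0,"travel":[0.149,-0.6,0.08],"rot":[0,0,0]},{"fingers":0,"travel":[0.149,-0.6,0.08],"rot":[0,0,0]},{"fingers":0,"travel":[0.149,-0.6,0.08],"rot":[0,0,0]},{"fingers":0,"travel":[0.149,-0.6,0.08],"rot":[0,0,0]},{"fingers":0,"travel":[0.149,-0.6,0.08],"rot":[0,0,0]},{"fingers":0,"travel":[0.149,-0.6,0.08],"rot":[0,0,0]},{"fingers":0,"travel":[0.149,-0.6,0.08],"rot":[0,0,0]},{"fingers":0,"travel":[0.149,-0.6,0.08],"rot":[0,0,0]},{"fingers":0,"travel":[0.149,-0.6,0.08],"rot":[0,0,0]},{"fingers":0,"travel":[0.149,-0.6,0.08],"rot":[0,0,0]},{"fingers":0,"travel":[0.149,-0.6,0.08],"rot":[0,0,0]},{"fingers":0,"travel":[0.149,-0.6,0.08],"rot":[0,0,0]}]' | head -2
python3 -m pendant '[{"fingers":0,"travel":[0.04,-0.14,0.02],"rot":[0,0,0]},{"fingers":0,"travel":[0.04,-0.14,0.02],"rot":[0,0,0]},{"fingers":0,"travel":[0.04,-0.14,0.02],"rot":[0,0,0]},{"fingers":0,"travel":[0.04,-0.14,0.02],"rot":[0,0,0]},{"fingers":0,"travel":[0.04,-0.14,0.02],"rot":[0,0,0]},{"fingers":0,"travel":[0.04,-0.14,0.02],"rot":[0,0,0]}]'|head -2
python3 - <<'E'
from h import *
st(); s=r.snapshot("wrist"); save(s,"w2")
for l in ["jig","bail_grip"]:
    for d in r.silhouettes(s,l)[:3]: print(l,round(d["p"],2),np.round(d["centre"]),d["mask"].sum(),rect(s,d["mask"],.014))
np.save("w2.npy",s,allow_pickle=True)
E
```

```text
pad1_c 0.87 [ 77. 105.] 1518 [511.5  34.2 116.2  53.4   9.2]
pad1_c 0.44 [207. 134.] 1243 [ 470.4 -221.8  116.4   40.6   21.9]
timer_c 0.9 [268. 158.] 727 [ 451.4 -335.    54.1   44.2   30. ]
button_face 0.66 [210. 134.] 1294 [ 471.  -222.7  116.8   40.9   22.2]
stop_face 0.89 [258.  57.] 1593 [ 611.6 -300.1   97.3   43.2  -88.7]
stop_face 0.68 [  6. 107.] 735 [526.3 133.5 141.7  28.1  -6.3]
marker 0.74 [ 20. 163.] 504 [385.4 156.  137.5  18.4 -15.4]
marker 0.17 [259.  15.] 359 [ 678.7 -301.5   41.8   36.2    4.8]
lock_nut 0.52 [257.  14.] 354 [ 678.7 -300.6   40.1   37.6   51.8]
clock: 3.5
tcp_pos: [0.5333, 0.1895, 0.3364]
clock: 4.0
tcp_pos: [0.5625, 0.3309, 0.3157]
t 4.0 tcp [0.5625 0.3309 0.3157] toolx [ 0.997  0.077 -0.002] tooly [ 0.077 -0.997  0.001] z [-0.002 -0.001 -1.   ] F [-0.2 -0.3 -0.7] gap -0.0001 g 0.0
jig 0.89 [258. 178.] 16778 [521.5 306.5 321.2 162.7 -85.3]
bail_grip 0.95 [244. 185.] 1878 [549.8 309.5 319.5  82.8 -85.6]
bail_grip 0.45 [258. 176.] 16361 [522.6 307.6 322.5 159.2 -85.8]
```

View pics/w2.png

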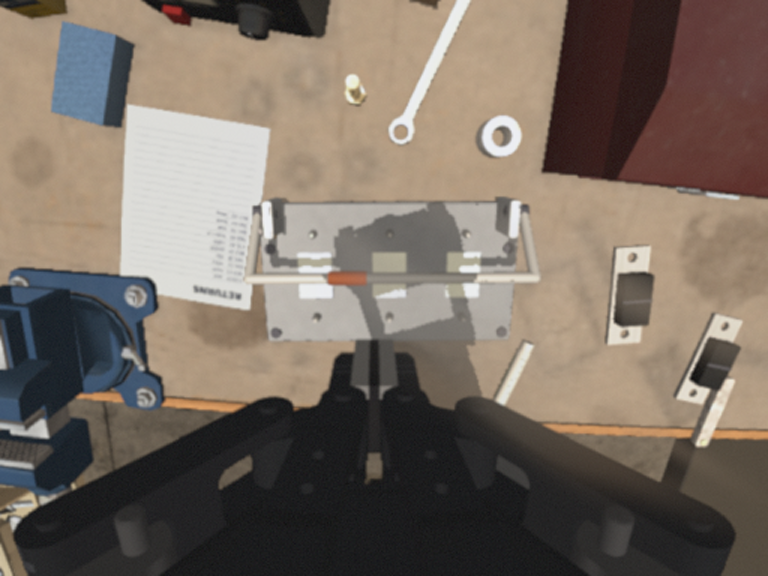

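The jig is seen straight on. Its dowels are at (312,233), (390,234), (466,233) and (316,317), (389,318), (461,317), and the sleeve is at (347,279).

```bash
python3 - <<'E'
from h import *
from scipy.optimize import least_squares
s=np.load("w2.npy",allow_pickle=True).item()
px=np.array([(312,233),(390,234),(466,233),(316,317),(389,318),(461,317),(269,341),(512,338)])/1.5
loc=np.array([(46,80,30),(46,0,30),(46,-80,30),(-46,80,30),(-46,0,30),(-46,-80,30),(-78,138,14),(-78,-138,14)])/1e3
def P(v): c,q=np.cos(v[2]),np.sin(v[2]); return np.c_[v[0]+c*loc[:,0]-q*loc[:,1],v[1]+q*loc[:,0]+c*loc[:,1],loc[:,2]]
f=least_squares(lambda v:(w2px(s,P(v))-px).ravel(),[.52,.32,.08]); v=f.x
print("jig",v[:2],np.degrees(v[2])); print((w2px(s,P(v))-px).round(1).tolist())
d=r.state()
for a in np.arange(.95,1.35,.05):
    x=72-72*np.sin(a-.436);z=46+72*np.cos(a-.436)
    c,q=np.cos(v[2]),np.sin(v[2]); p=[v[0]+(c*x-q*40)/1e3,v[1]+(q*x+c*40)/1e3,z/1e3]
    print(round(a,2),np.round(p,4),(w2px(s,[p])*1.5).round())
E
```

```text
jig [0.52015955 0.30979204] 4.906564486279603
[[-0.8, 0.4], [-0.2, -0.8], [1.5, -0.6], [-0.6, 1.2], [0.4, 0.1], [1.9, 0.2], [-1.1, -0.2], [-1.3, 0.1]]
0.95 [0.5532 0.3528 0.1087] [[346. 259.]]
1.0 [0.5501 0.3525 0.1068] [[346. 262.]]
1.05 [0.5471 0.3523 0.1048] [[346. 265.]]
1.1 [0.5443 0.352  0.1027] [[346. 268.]]
1.15 [0.5415 0.3518 0.1004] [[347. 270.]]
1.2 [0.5388 0.3515 0.098 ] [[347. 272.]]
1.25 [0.5363 0.3513 0.0954] [[347. 274.]]
1.3 [0.5339 0.3511 0.0928] [[347. 276.]]
1.35 [0.5317 0.3509 0.09  ] [[348. 278.]]
```

```bash
python3 -m pendant '[{"fingers":0,"travel":[-0.086,-0.021,0],"rot":[0,0,0]},{"fingers":0,"travel":[-0.086,-0.021,0.02],"rot":[0,0,0]},{"fingers":0,"travel":[-0.086,-0.021,0.06],"rot":[0,0,0]},{"fingers":0,"travel":[-0.086,-0.021,0.1],"rot":[0,0,0]},{"fingers":0,"travel":[-0.086,-0.021,0.14],"rot":[0,0,0]},{"fingers":0,"travel":[-0.086,-0.021,0.18],"rot":[0,0,0]},{"fingers":0,"travel":[-0.086,-0.021,0.22],"rot":[0,0,0]},{"fingers":0,"travel":[-0.086,-0.021,0.242],"rot":[0,0,0]},{"fingers":0,"travel":[-0.086,-0.021,0.242],"rot":[0,0,0]}]'
python3 -m pendant '[{"fingers":0,"travel":[0.02,0,0],"rot":[0,0,0]},{"fingers":0,"travel":[0.03,0,0],"rot":[0,0,0]},{"fingers":0,"travel":[0.04,0,0],"rot":[0,0,0]},{"fingers":0,"travel":[0.05,0,0],"rot":[0,0,0]},{"fingers":0,"travel":[0.06,0,0],"rot":[0,0,0]},{"fingers":0,"travel":[0.07,0,0],"rot":[0,0,0]},{"fingers":0,"travel":[0.08,0,0],"rot":[0,0,0]},{"fingers":0,"travel":[0.088,0,0],"rot":[0,0,0]},{"fingers":0,"travel":[0.093,0,0],"rot":[0,0,0]},{"fingers":0,"travel":[0.093,0,0],"rot":[0,0,0]}]'
python3 -m pendant '[{"fingers":0,"travel":[-0.03,0,-0.01],"rot":[0,0,0]},{"fingers":0,"travel":[-0.04,0,-0.05],"rot":[0,0,0]},{"fingers":0,"travel":[-0.04,0,-0.09],"rot":[0,0,0]},{"fingers":0,"travel":[-0.04,0,-0.13],"rot":[0,0,0]},{"fingers":0.0854,"travel":[-0.03,0.03,-0.16],"rot":[0,0,0]},{"fingers":0.0854,"travel":[-0.02,0.03,-0.16],"rot":[0,0,0]},{"fingers":0.0854,"travel":[-0.02,0.03,-0.16],"rot":[0,0,0]}]'
python3 - <<'E'
from h import *
st(); s=r.snapshot("wrist"); save(s,"w3"); np.save("w3.npy",s,allow_pickle=True)
E
```

```text
clock: 4.9
tcp_pos: [0.4715, 0.3422, 0.0696]
orientation: [0.999, 0.037, -0.005, 0.002]
force: [-0.4, -0.7, -1.0]
finger_gap: 0.0001
grasp_force: 0.0
clock: 5.73
tcp_pos: [0.5694, 0.3523, 0.0756]
orientation: [0.999, 0.038, 0.001, -0.0]
force: [0.3, 0.3, -0.2]
finger_gap: -0.0001
grasp_force: 0.0
clock: 6.32
tcp_pos: [0.5528, 0.3204, 0.2381]
orientation: [0.999, 0.037, 0.003, -0.001]
force: [0.7, -0.3, -1.2]
finger_gap: 0.0355
grasp_force: 0.0
t 6.32 tcp [0.5528 0.3204 0.2381] toolx [0.997 0.074 0.006] tooly [ 0.074 -0.997 -0.001] z [ 0.006  0.002 -1.   ] F [ 0.7 -0.3 -1.2] gap 0.0355 g 0.0
```

View pics/w3.png

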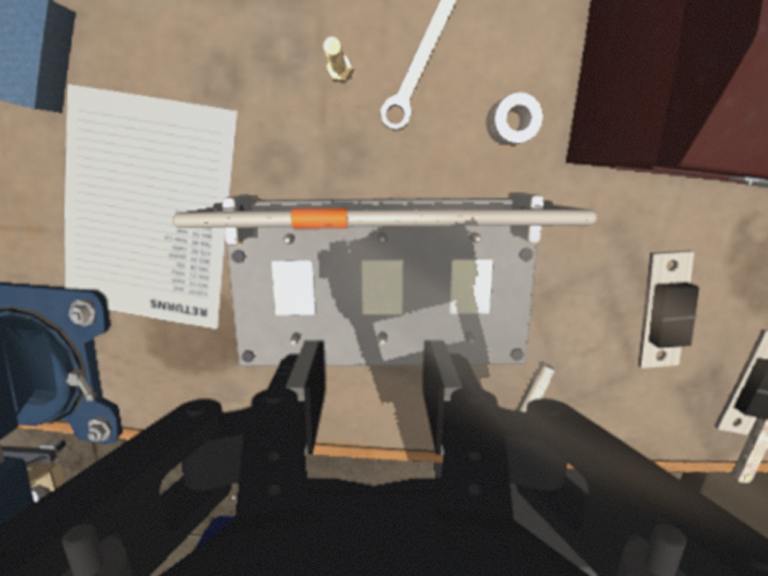

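The bail is now open: crossbar at row 217, sleeve at (320,218), and all six dowels in sight. I'll zoom in for an accurate jig fit.

```bash
python3 - <<'E'
from h import *
s=np.load("w3.npy",allow_pickle=True).item()
c=s["color"][145:250,150:362]; cv2.imwrite("pics/w3c.png",cv2.resize(c,None,fx=3.7,fy=3.7,interpolation=cv2.INTER_CUBIC))
E
```

```text
(no output)
```

View pics/w3c.png

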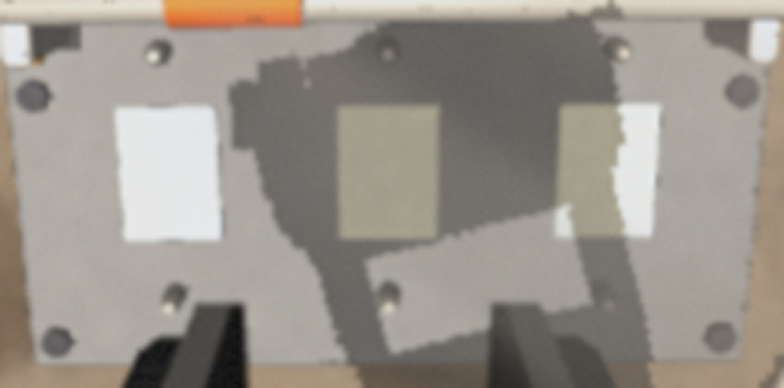

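The crop shows the dowels (mid-height) at (157,54), (388,52), (620,50), (173,299), (389,299) and (604,295). The white station patches are at (169,173), (388,172) and (608,170).

```bash
python3 - <<'E'
from h import *
from scipy.optimize import least_squares
s=np.load("w3.npy",allow_pickle=True).item()
px=np.array([(157,54),(388,52),(620,50),(173,299),(389,299),(604,295),(36,364),(738,358),(169,173),(388,172),(608,170)])/3.7+[150,145]-.4
loc=np.array([(46,80,22),(46,0,22),(46,-80,22),(-46,80,22),(-46,0,22),(-46,-80,22),(-78,138,14),(-78,-138,14),(0,80,14),(0,0,14),(0,-80,14)])/1e3
def P(v): c,q=np.cos(v[2]),np.sin(v[2]); return np.c_[v[0]+c*loc[:,0]-q*loc[:,1],v[1]+q*loc[:,0]+c*loc[:,1],loc[:,2]]
f=least_squares(lambda v:(w2px(s,P(v))-px).ravel(),[.52,.32,.08]); v=f.x
print("jig",v[:2],np.degrees(v[2])); print((w2px(s,P(v))-px).round(1).tolist())
print(P(v)[8:].round(4))
print(1e3*np.linalg.norm(np.diff(px2w(s,w2px(s,P(v))[8:],.014),axis=0),axis=1))
# allow free height/scale
g=least_squares(lambda u:(w2px(s,P(u[:3])+[0,0,u[3]])-px).ravel(),[*v,0]); print(g.x, g.cost,f.cost)
for l in ["pad1_c"]:
    for d in r.silhouettes(r.snapshot("top"),l)[:4]: print(l,round(d["p"],2),d["centre"])
E
```

```text
jig [0.51861317 0.31018342] 4.604681772592681
[[-0.0, -0.6], [0.1, -0.6], [-0.2, -0.4], [-0.2, 0.0], [-0.1, -0.3], [0.3, 0.2], [-1.0, 1.1], [1.6, 1.3], [-0.1, 0.1], [0.0, -0.1], [-0.2, 0.1]]
[[0.5122 0.3899 0.014 ]
 [0.5186 0.3102 0.014 ]
 [0.525  0.2304 0.014 ]]
[80. 80.]
[ 0.51771778  0.31005425  0.08038542 -0.00310935] 2.2557165765074663 4.010372536882303
pad1_c 0.91 [252.4, 198.0]
pad1_c 0.5 [192.5, 147.6]
```

```bash
python3 -m pendant '[{"fingers":0.07,"travel":[-0.041,0.284,0.03],"rot":[0,0,-2]},{"fingers":0.07,"travel":[-0.041,0.284,0.03],"rot":[0,0,-2]},{"fingers":0.07,"travel":[-0.041,0.284,0.03],"rot":[0,0,-2]},{"fingers":0.07,"travel":[-0.041,0.284,0.03],"rot":[0,0,-2]},{"fingers":0.07,"travel":[-0.041,0.284,0.03],"rot":[0,0,-2]},{"fingers":0.07,"travel":[-0.041,0.284,0.03],"rot":[0,0,-2]},{"fingers":0.07,"travel":[-0.041,0.284,0.03],"rot":[0,0,-2]},{"fingers":0.07,"travel":[-0.041,0.284,0.03],"rot":[0,0,-2]},{"fingers":0.07,"travel":[-0.041,0.284,0.03],"rot":[0,0,-2]},{"fingers":0.07,"travel":[-0.041,0.284,0.03],"rot":[0,0,-2]}]'|head -2
cat >> h.py <<'E'
from scipy.optimize import least_squares
def padfit(s,show=None,k=0):
    "fit the bright plate outline with holes/lining: returns x,y,yaw of pad from network mask"
    out=[]
    for d in r.silhouettes(s,"pad1_c"):
        if d["p"]<.25: continue
        m=d["mask"].astype(np.uint8); 
        x0,y0,yaw0=rect(s,d["mask"],.006)[[0,1,4]]
        box=lambda v,hx,hy,z:np.c_[[[v[0]+np.cos(v[2])*a*hx-np.sin(v[2])*b*hy,v[1]+np.sin(v[2])*a*hx+np.cos(v[2])*b*hy,z] for a,b in((1,1),(1,-1),(-1,-1),(-1,1))]]
        def ren(v):
            M=np.zeros(m.shape,np.uint8); 
            pts=[w2px(s,np.r_[box(v,.058,.02,0.),box(v,.058,.02,.006)]),w2px(s,np.r_[box(v,.03,.017,.006),box(v,.03,.017,.024)])]
            for p in pts: cv2.fillConvexPoly(M,(cv2.convexHull(p.astype(np.float32))*16).round().astype(np.int32),1,shift=4)
            return M
        cost=lambda v: float((ren(v)!=m).sum())
        from scipy.optimize import minimize
        b=min((minimize(cost,[x0/1e3,y0/1e3,np.radians(yaw0)+e],method="Nelder-Mead",options=dict(initial_simplex=np.array([x0/1e3,y0/1e3,np.radians(yaw0)+e])+np.array([[0,0,0],[.006,0,0],[0,.006,0],[0,0,.1]]),maxiter=150)) for e in (0,.05)),key=lambda o:o.fun)
        out.append((round(d["p"],2),b.x,b.fun/m.sum()))
        print("pad p%.2f x %.4f y %.4f yaw %.1f deg  err %.2f"%(d["p"],b.x[0],b.x[1],np.degrees(b.x[2]),b.fun/m.sum()), np.round(d["centre"]))
    return out
E
python3 - <<'E'
from h import *
st(); s=r.snapshot("wrist"); save(s,"w4"); np.save("w4.npy",s,allow_pickle=True)
padfit(s)
E
```

```text
clock: 7.3
tcp_pos: [0.5301, 0.0356, 0.2037]
t 7.3 tcp [0.5301 0.0356 0.2037] toolx [ 0.994  0.111 -0.002] tooly [ 0.111 -0.994 -0.001] z [-0.003  0.001 -1.   ] F [-0.4  0.2  0.5] gap 0.0699 g 0.0
pad p0.61 x 0.5127 y 0.0325 yaw 8.2 deg  err 0.09 [249. 181.]
```

View pics/w4.png

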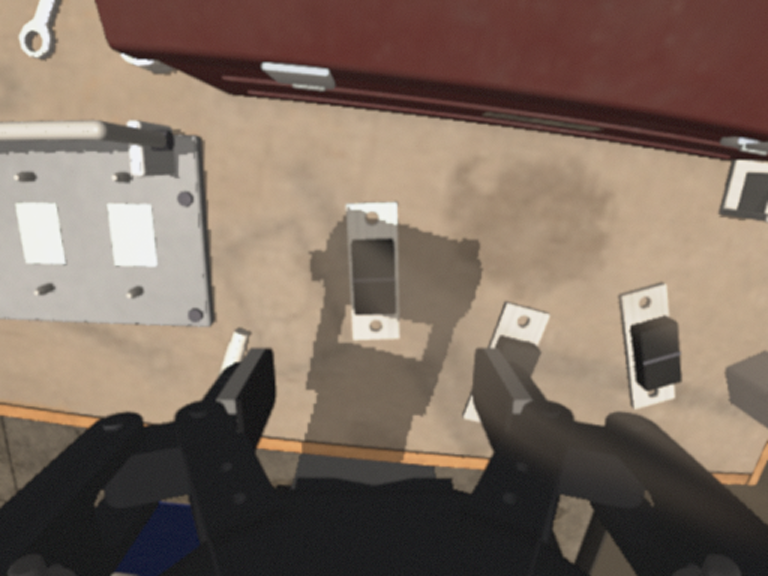

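The pad lies at (372,271), with its holes at (372,217) and (376,325). I'll check it against the hole positions.

```bash
python3 - <<'E'
from h import *
s=np.load("w4.npy",allow_pickle=True).item()
h=px2w(s,np.array([(372,217),(376,325.5)])/1.5-.17,.006); print(h, h.mean(0), np.linalg.norm(h[0]-h[1]), np.degrees(np.arctan2(*(h[0]-h[1])[[1,0]])))
print("jig white R,M",px2w(s,np.array([(133,235),(41,234)])/1.5-.17,.014))
print("toolbox edge",px2w(s,np.array([(235,94),(700,152)])/1.5,.0))
for x in (.512,.513): print(tool([x,.0328,.1]))
E
```

```text
[[0.55839521 0.0398669  0.006     ]
 [0.46693    0.02636436 0.006     ]] [0.51266261 0.03311563 0.006     ] 0.09245649180933657 8.397630116274204
jig white R,M [[0.52505258 0.22938346 0.014     ]
 [0.51804942 0.3087529  0.014     ]]
toolbox edge [[ 0.63979909  0.15394815  0.        ]
 [ 0.64203078 -0.21996954  0.        ]]
[-0.01867973  0.00140098  0.10446172]
[-0.01768615  0.00151407  0.10446047]
```

```bash
python3 -m pendant '[{"fingers":0.07,"travel":[-0.018,0.0014,0.04],"rot":[0,0,-2]},{"fingers":0.07,"travel":[-0.018,0.0014,0.08],"rot":[0,0,-2]},{"fingers":0.07,"travel":[-0.018,0.0014,0.12],"rot":[0,0,-2]},{"fingers":0.07,"travel":[-0.018,0.0014,0.16],"rot":[0,0,-2]},{"fingers":0.07,"travel":[-0.018,0.0014,0.18],"rot":[0,0,-2]},{"fingers":0.07,"travel":[-0.018,0.0014,0.192],"rot":[0,0,-2]},{"fingers":0.07,"travel":[-0.018,0.0014,0.198],"rot":[0,0,-2]},{"fingers":0.07,"travel":[-0.018,0.0014,0.198],"rot":[0,0,-2]}]'
python3 -m pendant '[{"fingers":0.0,"travel":[0,0,0],"rot":[0,0,0]},{"fingers":0.0,"travel":[0,0,0],"rot":[0,0,0]},{"fingers":0.0,"travel":[0,0,0],"rot":[0,0,0]},{"fingers":0.0,"travel":[0,0,0],"rot":[0,0,0]},{"fingers":0.0,"travel":[0,0,0],"rot":[0,0,0]},{"fingers":0.0,"travel":[0,0,0],"rot":[0,0,0]},{"fingers":0.0,"travel":[0,0,0],"rot":[0,0,0]}]'
```

```text
clock: 8.07
tcp_pos: [0.5131, 0.0322, 0.0067]
orientation: [0.997, 0.074, -0.0, -0.0]
force: [0.1, 0.2, 0.7]
finger_gap: 0.0701
grasp_force: 0.0
clock: 8.65
tcp_pos: [0.515, 0.0312, 0.0092]
orientation: [0.997, 0.073, 0.002, 0.0]
force: [-0.1, 1.3, 6.4]
finger_gap: 0.0321
grasp_force: 61.2
```

```bash
python3 -m pendant '[{"fingers":0.0,"travel":[0,0,-0.03],"rot":[0,0,0]},{"fingers":0.0,"travel":[0,0,-0.065],"rot":[0,0,0]},{"fingers":0.0,"travel":[0.0,0,-0.09],"rot":[0,0,3.8]},{"fingers":0.0,"travel":[0.0513,-0.354,-0.09],"rot":[0,0,3.8]},{"fingers":0.0,"travel":[0.0513,-0.354,-0.09],"rot":[0,0,3.8]},{"fingers":0.0,"travel":[0.0513,-0.354,-0.09],"rot":[0,0,3.8]},{"fingers":0.0,"travel":[0.0513,-0.354,-0.09],"rot":[0,0,3.8]},{"fingers":0.0,"travel":[0.0513,-0.354,-0.09],"rot":[0,0,3.8]},{"fingers":0.0,"travel":[0.0513,-0.354,-0.09],"rot":[0,0,3.8]},{"fingers":0.0,"travel":[0.0513,-0.354,-0.09],"rot":[0,0,3.8]},{"fingers":0.0,"travel":[0.0513,-0.354,-0.09],"rot":[0,0,3.8]},{"fingers":0.0,"travel":[0.0513,-0.354,-0.09],"rot":[0,0,3.8]}]'
python3 -m pendant '[{"fingers":0.0,"travel":[0,0,0],"rot":[0,0,0]},{"fingers":0.0,"travel":[0,0,0],"rot":[0,0,0]},{"fingers":0.0,"travel":[0,0,0],"rot":[0,0,0]}]' >/dev/null
python3 - <<'E'
from h import *
st(); s=r.snapshot("wrist"); save(s,"w5"); np.save("w5.npy",s,allow_pickle=True); st()
print(w2px(s,[r.state()["tcp_pos"]])*1.5)
E
```

```text
clock: 9.65
tcp_pos: [0.5117, 0.3928, 0.0977]
orientation: [0.999, 0.041, 0.001, -0.001]
force: [0.2, 0.2, -1.7]
finger_gap: 0.0325
grasp_force: 60.4
t 9.9 tcp [0.5121 0.3884 0.097 ] toolx [ 0.997  0.08  -0.001] tooly [ 0.08  -0.997  0.001] z [-0.    -0.001 -1.   ] F [ 0.1 -0.1 -1.5] gap 0.0326 g 60.48923850059509
t 9.95 tcp [0.5123 0.388  0.097 ] toolx [ 0.997  0.079 -0.001] tooly [ 0.079 -0.997  0.001] z [-0.001 -0.001 -1.   ] F [-0.5  0.4 -1.6] gap 0.0322 g 60.48910975456238
[[374.39576918 359.37710483]]
```

View pics/w5.png

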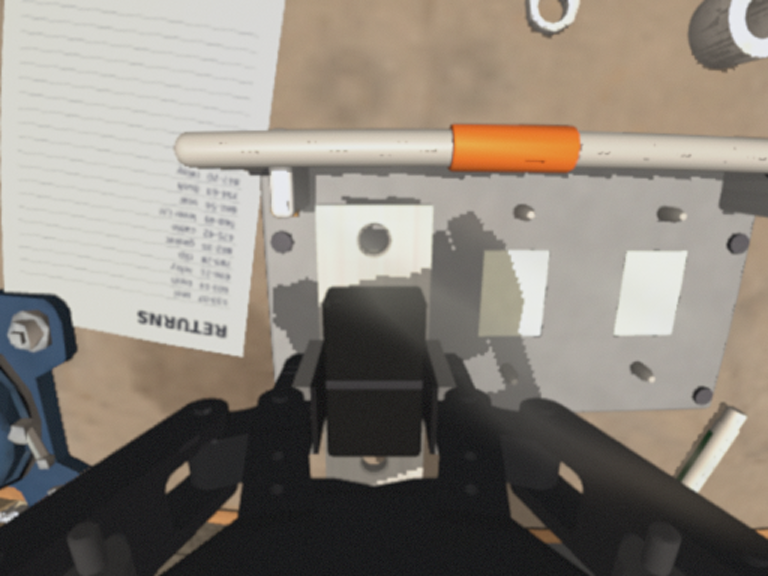

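The held pad shows its holes at (374,239) and (374,461). The middle and right station patches are at (514,293) and (650,293).

```bash
python3 - <<'E'
from h import *
s=np.load("w5.npy",allow_pickle=True).item()
for z in (.090,.094,.098):
    h=px2w(s,np.array([(374,239),(374,461)])/1.5-.17,z); print(z,h.mean(0), np.linalg.norm(h[0]-h[1]), np.degrees(np.arctan2(*(h[0]-h[1])[[1,0]])))
w=px2w(s,np.array([(514.5,293),(650.5,293)])/1.5-.17,.014); print(w, 2*w[0]-w[1])
d=px2w(s,np.array([(526,212),(672,214.5),(642,371)])/1.5-.17,.023); print("dowels",d)
yw=np.radians(4.6);c,q=np.cos(yw),np.sin(yw)
for p,(a,b) in zip(d,[(46,0),(46,-80),(-46,-80)]): print("->M",p[0]-(c*a-q*b)/1e3,p[1]-(q*a+c*b)/1e3)
E
```

```text
0.09 [0.50888761 0.38794802 0.09      ] 0.09361652855850125 4.527148183733802
0.094 [0.51081282 0.38811349 0.094     ] 0.09110166504185728 4.527148183733829
0.098 [0.51273802 0.38827896 0.098     ] 0.08858680152521353 4.52714818373381
[[0.51880236 0.30974782 0.014     ]
 [0.52493039 0.23028673 0.014     ]] [0.51267433 0.3892089  0.014     ]
dowels [[0.5644375  0.31439371 0.023     ]
 [0.57035408 0.23582903 0.023     ]
 [0.48021385 0.22910511 0.023     ]]
->M 0.5185856736234434 0.31070456180272327
->M 0.5180863346322895 0.3118821932399276
->M 0.5196497693676462 0.31253656781437
```

```bash
python3 -m pendant '[{"fingers":0.0,"travel":[0.002,-0.0016,0.02],"rot":[0,0,0]},{"fingers":0.0,"travel":[0.002,-0.0016,0.04],"rot":[0,0,0]},{"fingers":0.0,"travel":[0.002,-0.0016,0.05],"rot":[0,0,0]},{"fingers":0.0,"travel":[0.002,-0.0016,0.055],"rot":[0,0,0]},{"fingers":0.0,"travel":[0.002,-0.0016,0.058],"rot":[0,0,0]},{"fingers":0.0,"travel":[0.002,-0.0016,0.061],"rot":[0,0,0]},{"fingers":0.0,"travel":[0.002,-0.0016,0.064],"rot":[0,0,0]},{"fingers":0.0,"travel":[0.002,-0.0016,0.066],"rot":[0,0,0]},{"fingers":0.0,"travel":[0.002,-0.0016,0.066],"rot":[0,0,0]}]'; python3 -c "
from h import *
st()"
```

```text
clock: 10.7
tcp_pos: [0.5143, 0.3909, 0.0312]
orientation: [0.999, 0.04, 0.0, -0.0]
force: [-0.8, -0.4, -1.5]
finger_gap: 0.0324
grasp_force: 60.5
t 10.7 tcp [0.5143 0.3909 0.0312] toolx [0.997 0.08  0.   ] tooly [ 0.08  -0.997 -0.   ] z [ 0.  0. -1.] F [-0.8 -0.4 -1.5] gap 0.0324 g 60.46278119087219
```

```bash
python3 -m pendant '[{"fingers":0.0,"travel":[0,0,0.003],"rot":[0,0,0]},{"fingers":0.0,"travel":[0,0,0.005],"rot":[0,0,0]},{"fingers":0.0,"travel":[0,0,0.007],"rot":[0,0,0]},{"fingers":0.0,"travel":[0,0,0.0085],"rot":[0,0,0]},{"fingers":0.0,"travel":[0,0,0.0085],"rot":[0,0,0]}]'
```

```text
clock: 11.12
tcp_pos: [0.5144, 0.391, 0.0232]
orientation: [0.999, 0.04, 0.0, 0.0]
force: [-1.6, -0.4, 2.7]
finger_gap: 0.0325
grasp_force: 61.0
```

```bash
python3 -m pendant '[{"fingers":0.055,"travel":[0,0,0],"rot":[0,0,0]},{"fingers":0.055,"travel":[0,0,0],"rot":[0,0,0]},{"fingers":0.055,"travel":[0,0,0],"rot":[0,0,0]},{"fingers":0.055,"travel":[0,0,-0.02],"rot":[0,0,0]},{"fingers":0.055,"travel":[0,0,-0.06],"rot":[0,0,0]},{"fingers":0.055,"travel":[0,0,-0.10],"rot":[0,0,0]},{"fingers":0.055,"travel":[0,0,-0.14],"rot":[0,0,0]}]'|head -3
python3 - <<'E'
from h import *
s=r.snapshot("wrist"); padfit(s); save(s,"w6")
E
python3 -m pendant '[{"fingers":0.07,"travel":[-0.03,0.04,-0.02],"rot":[0,0,5]},{"fingers":0.07,"travel":[-0.092,0.475,-0.035],"rot":[0,0,12]},{"fingers":0.07,"travel":[-0.092,0.475,-0.035],"rot":[0,0,17]},{"fingers":0.07,"travel":[-0.092,0.475,-0.035],"rot":[0,0,17]},{"fingers":0.07,"travel":[-0.092,0.475,-0.035],"rot":[0,0,17]},{"fingers":0.07,"travel":[-0.092,0.475,-0.035],"rot":[0,0,17]},{"fingers":0.07,"travel":[-0.092,0.475,-0.035],"rot":[0,0,17]},{"fingers":0.07,"travel":[-0.092,0.475,-0.035],"rot":[0,0,17]},{"fingers":0.07,"travel":[-0.092,0.475,-0.035],"rot":[0,0,17]},{"fingers":0.07,"travel":[-0.092,0.475,-0.035],"rot":[0,0,17]},{"fingers":0.07,"travel":[-0.092,0.475,-0.035],"rot":[0,0,17]},{"fingers":0.07,"travel":[-0.092,0.475,-0.035],"rot":[0,0,17]}]'|head -3
python3 -m pendant '[{"fingers":0.07,"travel":[0,0,0],"rot":[0,0,0]},{"fingers":0.07,"travel":[0,0,0],"rot":[0,0,0]}]' >/dev/null
python3 - <<'E'
from h import *
st(); s=r.snapshot("wrist"); padfit(s); save(s,"w7"); np.save("w7.npy",s,allow_pickle=True)
E
```

```text
clock: 11.7
tcp_pos: [0.5138, 0.3906, 0.1637]
orientation: [0.999, 0.04, -0.001, 0.0]
pad p0.59 x 0.5090 y 0.3899 yaw 4.8 deg  err 0.07 [248. 175.]
clock: 12.8
tcp_pos: [0.4598, -0.0926, 0.1977]
orientation: [0.994, -0.109, 0.0, 0.0]
t 12.97 tcp [ 0.4602 -0.0915  0.1975] toolx [ 0.976 -0.219  0.   ] tooly [-0.219 -0.976 -0.   ] z [ 0.  0. -1.] F [-0.2  1.4 -0.2] gap 0.0703 g 0.0
```

View pics/w7.png

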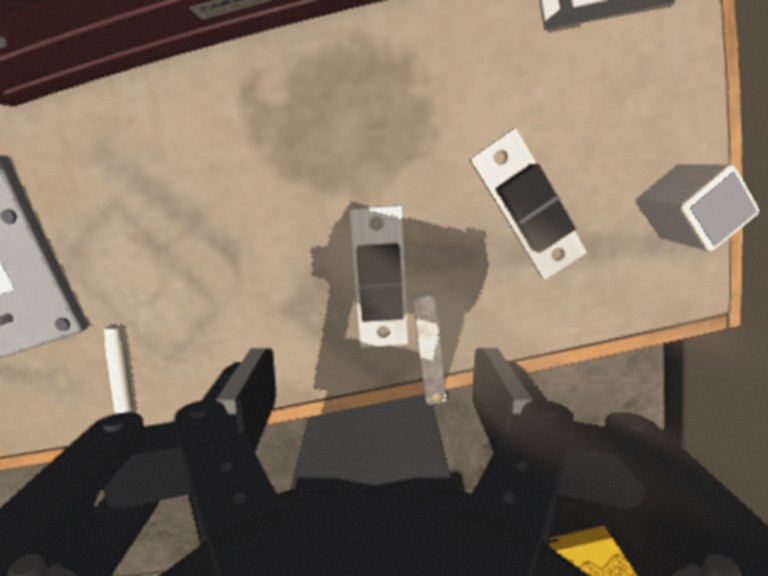

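Pad 2 shows its holes at (377,223) and (384,332). A loose stick lies beside it at (425–440,297–400), so I'll grip 10 mm farther forward on the lining to stay clear of it.

```bash
python3 - <<'E'
from h import *
s=np.load("w7.npy",allow_pickle=True).item()
h=px2w(s,np.array([(377,223),(384,332)])/1.5-.17,.006); u=(h[0]-h[1])/np.linalg.norm(h[0]-h[1]); m=h.mean(0); print(m,np.linalg.norm(h[0]-h[1]),np.degrees(np.arctan2(u[1],u[0])))
print(tool(m+.01*u)+[0,0,0.006-.006], )
h=px2w(s,np.array([(501,157),(558,254)])/1.5-.17,.006); print("pad3",h.mean(0),np.degrees(np.arctan2(*(h[0]-h[1])[[1,0]])))
print("jig yaw tool now",np.degrees(np.arctan2(-.219,.976)))
E
```

```text
[ 0.4388487 -0.093248   0.006    ] 0.09198553498044064 -8.887561046145327
[-0.00996879  0.00774805  0.19123035]
pad3 [ 0.47051536 -0.22088324  0.006     ] 22.32097122246649
jig yaw tool now -12.646853498614641
```

```bash
python3 -m pendant '[{"fingers":0.05,"travel":[-0.01,0.0077,0.04],"rot":[0,0,-3.7]},{"fingers":0.05,"travel":[-0.01,0.0077,0.08],"rot":[0,0,-3.7]},{"fingers":0.05,"travel":[-0.01,0.0077,0.12],"rot":[0,0,-3.7]},{"fingers":0.05,"travel":[-0.01,0.0077,0.15],"rot":[0,0,-3.7]},{"fingers":0.05,"travel":[-0.01,0.0077,0.17],"rot":[0,0,-3.7]},{"fingers":0.05,"travel":[-0.01,0.0077,0.182],"rot":[0,0,-3.7]},{"fingers":0.05,"travel":[-0.01,0.0077,0.189],"rot":[0,0,-3.7]},{"fingers":0.05,"travel":[-0.01,0.0077,0.189],"rot":[0,0,-3.7]}]'
python3 -m pendant '[{"fingers":0.0,"travel":[0,0,0],"rot":[0,0,0]},{"fingers":0.0,"travel":[0,0,0],"rot":[0,0,0]},{"fingers":0.0,"travel":[0,0,0],"rot":[0,0,0]},{"fingers":0.0,"travel":[0,0,0],"rot":[0,0,0]},{"fingers":0.0,"travel":[0,0,0],"rot":[0,0,0]},{"fingers":0.0,"travel":[0,0,0],"rot":[0,0,0]}]'
python3 -c "
from h import *
st()
s=r.state();q=R.from_quat(s['orientation'])
print(q.inv().apply(np.array([.5187+.010,.3103,.1])-s['tcp_pos']))"
```

```text
clock: 13.73
tcp_pos: [0.4479, -0.0936, 0.0071]
orientation: [0.997, -0.075, -0.002, -0.001]
force: [-0.3, 0.6, -0.6]
finger_gap: 0.0496
grasp_force: 0.0
clock: 14.23
tcp_pos: [0.4499, -0.0956, 0.0097]
orientation: [0.997, -0.076, 0.001, 0.0]
force: [-1.0, 3.0, 6.9]
finger_gap: 0.0323
grasp_force: 61.1
t 14.23 tcp [ 0.4499 -0.0956  0.0097] toolx [ 0.988 -0.152  0.002] tooly [-0.152 -0.988  0.   ] z [ 0.002 -0.    -1.   ] F [-1.   3.   6.9] gap 0.0323 g 61.10820114612579
[ 0.01641009 -0.41311706 -0.09031029]
```

```bash
python3 -m pendant '[{"fingers":0.0,"travel":[0,0,-0.03],"rot":[0,0,0]},{"fingers":0.0,"travel":[0,0,-0.065],"rot":[0,0,0]},{"fingers":0.0,"travel":[0.001,-0.03,-0.088],"rot":[0,0,-6]},{"fingers":0.0,"travel":[0.0164,-0.413,-0.088],"rot":[0,0,-13.3]},{"fingers":0.0,"travel":[0.0164,-0.413,-0.088],"rot":[0,0,-13.3]},{"fingers":0.0,"travel":[0.0164,-0.413,-0.088],"rot":[0,0,-13.3]},{"fingers":0.0,"travel":[0.0164,-0.413,-0.088],"rot":[0,0,-13.3]},{"fingers":0.0,"travel":[0.0164,-0.413,-0.088],"rot":[0,0,-13.3]},{"fingers":0.0,"travel":[0.0164,-0.413,-0.088],"rot":[0,0,-13.3]},{"fingers":0.0,"travel":[0.0164,-0.413,-0.088],"rot":[0,0,-13.3]},{"fingers":0.0,"travel":[0.0164,-0.413,-0.088],"rot":[0,0,-13.3]},{"fingers":0.0,"travel":[0.0164,-0.413,-0.088],"rot":[0,0,-13.3]}]'>/dev/null
python3 -m pendant '[{"fingers":0.0,"travel":[0,0,0],"rot":[0,0,0]},{"fingers":0.0,"travel":[0,0,0],"rot":[0,0,0]},{"fingers":0.0,"travel":[0,0,0],"rot":[0,0,0]},{"fingers":0.0,"travel":[0,0,0],"rot":[0,0,0]}]' >/dev/null
python3 - <<'E'
from h import *
st(); s=r.snapshot("wrist"); save(s,"w8"); np.save("w8.npy",s,allow_pickle=True); st()
E
```

```text
t 15.57 tcp [0.5258 0.3009 0.0962] toolx [ 0.997  0.078 -0.001] tooly [ 0.078 -0.997  0.001] z [-0.001 -0.001 -1.   ] F [-0.4 -0.5 -1.4] gap 0.0325 g 60.710052251815796
t 15.62 tcp [0.526  0.3008 0.0963] toolx [ 0.997  0.078 -0.001] tooly [ 0.078 -0.997  0.   ] z [-0.001 -0.001 -1.   ] F [-0.4  0.2 -2.2] gap 0.0326 g 60.70980191230774
```

View pics/w8.png

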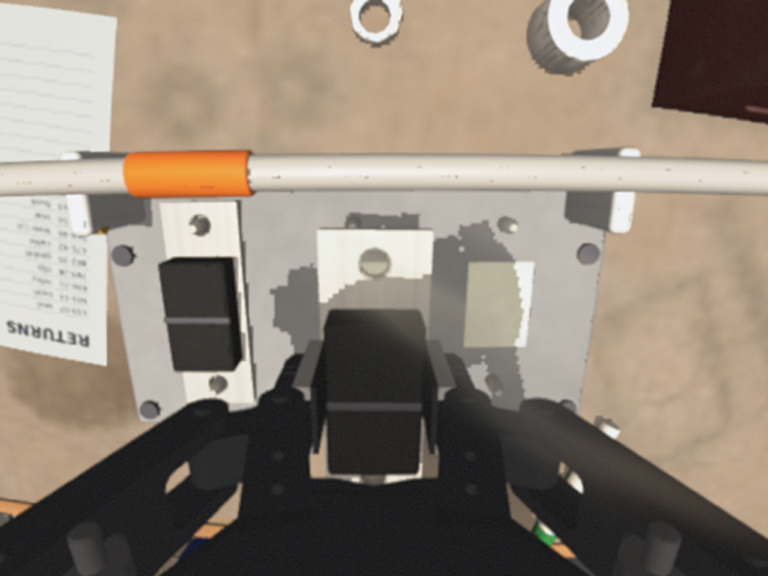

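The left pad is seated, with dowels showing in its holes at (200,226) and (218,383). The held pad's front hole is at (374,263), and the right patch is at (498,305).

```bash
python3 - <<'E'
from h import *
s=np.load("w8.npy",allow_pickle=True).item()
yw=np.radians(4.6);u=np.array([np.cos(yw),np.sin(yw),0]);n=np.array([-u[1],u[0],0])
p=px2w(s,np.array([(374.5,263)])/1.5-.17,.0926)[0]-.046*u; print("pad",p)
w=px2w(s,np.array([(498.5,305)])/1.5-.17,.014)[0]; print("M from R",w+.08*n)
d=px2w(s,np.array([(508,225.5),(494,384)])/1.5-.17,.023); print("M from Rdowels",d[0]+.08*n-.046*u,d[1]+.08*n+.046*u)
h=px2w(s,np.array([(200,225),(218,384)])/1.5-.17,.020).mean(0);print("L pad",h,"M",h-.08*n)
M=np.array([.5187,.3103,0]); print("tool travel",R.from_quat(r.state()["orientation"]).inv().apply((M-p)*[1,1,0]))
E
```

```text
pad [0.51550722 0.2996226  0.0926    ]
M from R [0.51851572 0.31015832 0.014     ]
M from Rdowels [0.51821467 0.31135054 0.023     ] [0.51988031 0.31168764 0.023     ]
L pad [0.51233525 0.39009574 0.02      ] M [0.51875116 0.31035343 0.02      ]
tool travel [ 4.01550682e-03 -1.03959762e-02 -8.09632162e-06]
```

```bash
python3 -m pendant '[{"fingers":0.0,"travel":[0.004,-0.0105,0],"rot":[0,0,0]},{"fingers":0.0,"travel":[0.004,-0.0105,0.03],"rot":[0,0,0]},{"fingers":0.0,"travel":[0.004,-0.0105,0.047],"rot":[0,0,0]},{"fingers":0.0,"travel":[0.004,-0.0105,0.053],"rot":[0,0,0]},{"fingers":0.0,"travel":[0.004,-0.0105,0.057],"rot":[0,0,0]},{"fingers":0.0,"travel":[0.004,-0.0105,0.060],"rot":[0,0,0]},{"fingers":0.0,"travel":[0.004,-0.0105,0.063],"rot":[0,0,0]},{"fingers":0.0,"travel":[0.004,-0.0105,0.066],"rot":[0,0,0]},{"fingers":0.0,"travel":[0.004,-0.0105,0.066],"rot":[0,0,0]}]'; python3 -m pendant '[{"fingers":0.0,"travel":[0,0,0.003],"rot":[0,0,0]},{"fingers":0.0,"travel":[0,0,0.005],"rot":[0,0,0]},{"fingers":0.0,"travel":[0,0,0.007],"rot":[0,0,0]},{"fingers":0.0,"travel":[0,0,0.0075],"rot":[0,0,0]}]'
```

```text
clock: 16.37
tcp_pos: [0.5295, 0.3128, 0.0307]
orientation: [0.999, 0.04, 0.0, 0.0]
force: [-0.9, -2.0, -2.2]
finger_gap: 0.0325
grasp_force: 60.7
clock: 16.7
tcp_pos: [0.5295, 0.3128, 0.0237]
orientation: [0.999, 0.04, -0.0, 0.0]
force: [-4.3, -4.3, 7.7]
finger_gap: 0.0323
grasp_force: 61.8
```

```bash
python3 -m pendant '[{"fingers":0.055,"travel":[0,0,0],"rot":[0,0,0]},{"fingers":0.055,"travel":[0,0,0],"rot":[0,0,0]},{"fingers":0.055,"travel":[0,0,0],"rot":[0,0,0]},{"fingers":0.055,"travel":[0,0,-0.02],"rot":[0,0,0]},{"fingers":0.055,"travel":[0,0,-0.06],"rot":[0,0,0]},{"fingers":0.055,"travel":[0,0,-0.10],"rot":[0,0,0]},{"fingers":0.055,"travel":[0,0.02,-0.14],"rot":[0,0,0]},{"fingers":0.055,"travel":[-0.005,0.06,-0.14],"rot":[0,0,0]}]'|head -3
python3 -m pendant '[{"fingers":0.07,"travel":[-0.078,0.465,-0.035],"rot":[0,0,-6]},{"fingers":0.07,"travel":[-0.078,0.465,-0.035],"rot":[0,0,-12]},{"fingers":0.07,"travel":[-0.078,0.465,-0.035],"rot":[0,0,-17.7]},{"fingers":0.07,"travel":[-0.078,0.465,-0.035],"rot":[0,0,-17.7]},{"fingers":0.07,"travel":[-0.078,0.465,-0.035],"rot":[0,0,-17.7]},{"fingers":0.07,"travel":[-0.078,0.465,-0.035],"rot":[0,0,-17.7]},{"fingers":0.07,"travel":[-0.078,0.465,-0.035],"rot":[0,0,-17.7]},{"fingers":0.07,"travel":[-0.078,0.465,-0.035],"rot":[0,0,-17.7]},{"fingers":0.07,"travel":[-0.078,0.465,-0.035],"rot":[0,0,-17.7]},{"fingers":0.07,"travel":[-0.078,0.465,-0.035],"rot":[0,0,-17.7]},{"fingers":0.07,"travel":[-0.078,0.465,-0.035],"rot":[0,0,-17.7]},{"fingers":0.07,"travel":[-0.078,0.465,-0.035],"rot":[0,0,-17.7]}]'|head -3
python3 -m pendant '[{"fingers":0.07,"travel":[0,0,0],"rot":[0,0,0]},{"fingers":0.07,"travel":[0,0,0],"rot":[0,0,0]},{"fingers":0.07,"travel":[0,0,0],"rot":[0,0,0]}]' >/dev/null
python3 - <<'E'
from h import *
st(); s=r.snapshot("wrist"); padfit(s); save(s,"w9"); np.save("w9.npy",s,allow_pickle=True)
for d in r.silhouettes(s,"timer_c")[:2]: print(d["p"],d["centre"])
E
```

```text
clock: 17.37
tcp_pos: [0.5344, 0.2566, 0.1728]
orientation: [0.999, 0.042, 0.008, -0.003]
clock: 18.37
tcp_pos: [0.4885, -0.2217, 0.1993]
orientation: [0.982, 0.191, 0.001, 0.002]
t 18.62 tcp [ 0.4886 -0.2155  0.1978] toolx [0.925 0.38  0.   ] tooly [ 0.38  -0.925 -0.001] z [-0.     0.001 -1.   ] F [-0.1  0.3  0.6] gap 0.0698 g 0.0
0.65 [329.7, 231.5]
```

View pics/w9.png

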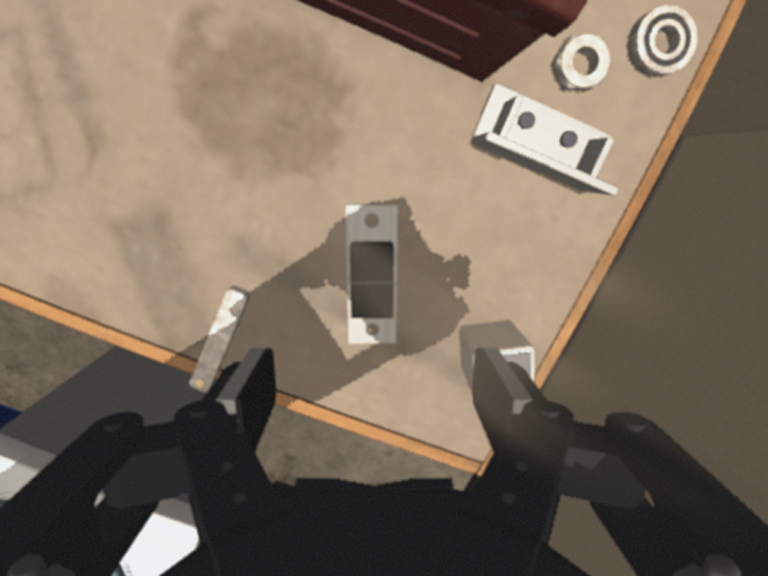

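Pad 3 shows its holes at (371,220) and (372,329). The timer at (495,355) is just clear of the right finger, and the stop is at (548,138).

```bash
python3 - <<'E'
from h import *
s=np.load("w9.npy",allow_pickle=True).item()
h=px2w(s,np.array([(371.5,220),(372,329)])/1.5-.17,.006); u=(h[0]-h[1])/np.linalg.norm(h[0]-h[1]); m=h.mean(0); print(m,np.linalg.norm(h[0]-h[1]),np.degrees(np.arctan2(u[1],u[0])))
print(tool(m))
E
```

```text
[ 0.47096153 -0.22093711  0.006     ] 0.09154952914914859 22.459942483891226
[-0.01856052 -0.00141433  0.19187423]
```

```bash
python3 -m pendant '[{"fingers":0.055,"travel":[-0.0186,-0.0014,0.04],"rot":[0,0,0]},{"fingers":0.055,"travel":[-0.0186,-0.0014,0.08],"rot":[0,0,0]},{"fingers":0.055,"travel":[-0.0186,-0.0014,0.12],"rot":[0,0,0]},{"fingers":0.055,"travel":[-0.0186,-0.0014,0.15],"rot":[0,0,0]},{"fingers":0.055,"travel":[-0.0186,-0.0014,0.17],"rot":[0,0,0]},{"fingers":0.055,"travel":[-0.0186,-0.0014,0.182],"rot":[0,0,0]},{"fingers":0.055,"travel":[-0.0186,-0.0014,0.189],"rot":[0,0,0]},{"fingers":0.055,"travel":[-0.0186,-0.0014,0.189],"rot":[0,0,0]}]'
python3 -m pendant '[{"fingers":0.0,"travel":[0,0,0],"rot":[0,0,0]},{"fingers":0.0,"travel":[0,0,0],"rot":[0,0,0]},{"fingers":0.0,"travel":[0,0,0],"rot":[0,0,0]},{"fingers":0.0,"travel":[0,0,0],"rot":[0,0,0]},{"fingers":0.0,"travel":[0,0,0],"rot":[0,0,0]},{"fingers":0.0,"travel":[0,0,0],"rot":[0,0,0]}]'
python3 -c "
from h import *
st()
s=r.state();q=R.from_quat(s['orientation'])
print(q.inv().apply(np.array([.5251,.2306,.1])-s['tcp_pos']))"
```

```text
clock: 19.43
tcp_pos: [0.4706, -0.2218, 0.0084]
orientation: [0.981, 0.194, -0.001, -0.001]
force: [0.6, 0.2, 0.8]
finger_gap: 0.055
grasp_force: 0.0
clock: 19.93
tcp_pos: [0.4722, -0.2236, 0.011]
orientation: [0.981, 0.193, 0.001, 0.001]
force: [-0.1, 1.9, 7.7]
finger_gap: 0.0324
grasp_force: 61.7
t 19.93 tcp [ 0.4722 -0.2236  0.011 ] toolx [0.925 0.379 0.002] tooly [ 0.379 -0.925  0.003] z [ 0.003 -0.002 -1.   ] F [-0.1  1.9  7.7] gap 0.0324 g 61.66448950767517
[ 0.22120676 -0.399997   -0.08971858]
```

```bash
python3 -m pendant '[{"fingers":0.0,"travel":[0,0,-0.03],"rot":[0,0,0]},{"fingers":0.0,"travel":[0,0,-0.07],"rot":[0,0,0]},{"fingers":0.0,"travel":[0.22,-0.4,-0.088],"rot":[0,0,6]},{"fingers":0.0,"travel":[0.22,-0.4,-0.088],"rot":[0,0,12]},{"fingers":0.0,"travel":[0.22,-0.4,-0.088],"rot":[0,0,17.7]},{"fingers":0.0,"travel":[0.22,-0.4,-0.088],"rot":[0,0,17.7]},{"fingers":0.0,"travel":[0.22,-0.4,-0.088],"rot":[0,0,17.7]},{"fingers":0.0,"travel":[0.22,-0.4,-0.088],"rot":[0,0,17.7]},{"fingers":0.0,"travel":[0.22,-0.4,-0.088],"rot":[0,0,17.7]},{"fingers":0.0,"travel":[0.22,-0.4,-0.088],"rot":[0,0,17.7]},{"fingers":0.0,"travel":[0.22,-0.4,-0.088],"rot":[0,0,17.7]},{"fingers":0.0,"travel":[0.22,-0.4,-0.088],"rot":[0,0,17.7]}]'|head -2
python3 -m pendant '[{"fingers":0.0,"travel":[0,0,0],"rot":[0,0,0]},{"fingers":0.0,"travel":[0,0,0],"rot":[0,0,0]},{"fingers":0.0,"travel":[0,0,0],"rot":[0,0,0]},{"fingers":0.0,"travel":[0,0,0],"rot":[0,0,0]}]' >/dev/null
python3 - <<'E'
from h import *
st(); s=r.snapshot("wrist"); save(s,"w10"); np.save("w10.npy",s,allow_pickle=True); st()
E
```

```text
clock: 20.93
tcp_pos: [0.5179, 0.1932, 0.0959]
t 21.27 tcp [0.5179 0.1899 0.0953] toolx [ 0.997  0.078 -0.001] tooly [ 0.078 -0.997  0.   ] z [-0.001 -0.    -1.   ] F [-0.2  0.  -1.2] gap 0.0326 g 60.77838063240051
t 21.32 tcp [0.5181 0.1897 0.0953] toolx [ 0.997  0.078 -0.001] tooly [ 0.078 -0.997  0.   ] z [-0.001 -0.    -1.   ] F [ 0.2 -0.1 -1.3] gap 0.0322 g 60.7776939868927
```

View pics/w10.png

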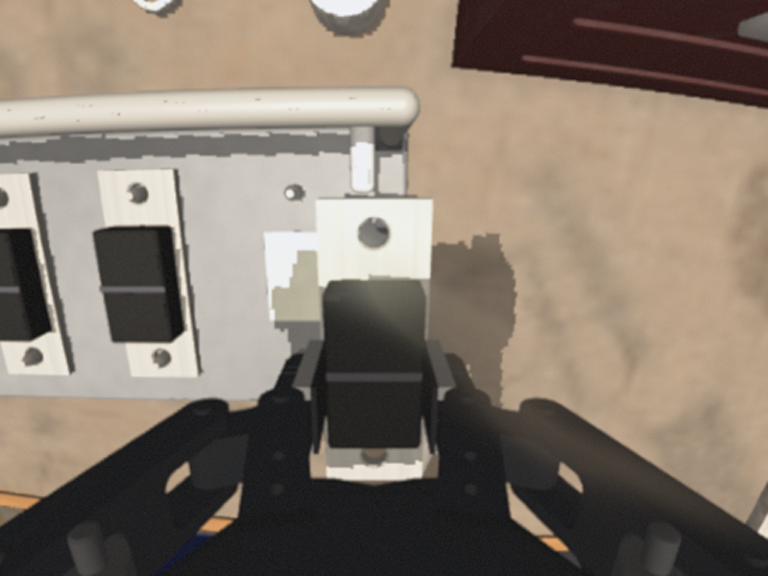

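The middle pad is seated: holes at (138,194) and (161,357). The held pad's holes are at (374,233) and (374,454), about 40 mm short of the right station.

```bash
python3 - <<'E'
from h import *
s=np.load("w10.npy",allow_pickle=True).item()
yw=np.radians(4.6);u=np.array([np.cos(yw),np.sin(yw),0]);n=np.array([-u[1],u[0],0])
for z in (.0903,.092):
    h=px2w(s,np.array([(374,233),(374,454)])/1.5-.17,z);print("pad",h.mean(0),np.linalg.norm(h[0]-h[1]),h[0]-.046*u)
p=h.mean(0)
d=px2w(s,np.array([(293.5,191.5)])/1.5-.17,.026); print("R from dowel",d[0]-.046*u)
h=px2w(s,np.array([(138,193),(161,358)])/1.5-.17,.020).mean(0);print("M pad",h,"R",h-.08*n)
M=np.array([.5251,.2306,0]); print("tool travel",R.from_quat(r.state()["orientation"]).inv().apply((M-p)*[1,1,0]))
E
```

```text
pad [0.51841225 0.18971767 0.0903    ] 0.09102588952260536 [0.51793616 0.18955991 0.0903    ]
pad [0.51919864 0.18978386 0.092     ] 0.0899727925351331 [0.51819759 0.18958524 0.092     ]
R from dowel [0.52545403 0.22945697 0.026     ]
M pad [0.51880423 0.31111785 0.02      ] R [0.52522014 0.23137554 0.02      ]
tool travel [ 9.05450611e-03 -4.02343041e-02 -1.24762129e-05]
```

```bash
python3 -m pendant '[{"fingers":0.0,"travel":[0.01,-0.0403,0],"rot":[0,0,0]},{"fingers":0.0,"travel":[0.01,-0.0403,0],"rot":[0,0,0]},{"fingers":0.0,"travel":[0.01,-0.0403,0.03],"rot":[0,0,0]},{"fingers":0.0,"travel":[0.01,-0.0403,0.045],"rot":[0,0,0]},{"fingers":0.0,"travel":[0.01,-0.0403,0.051],"rot":[0,0,0]},{"fingers":0.0,"travel":[0.01,-0.0403,0.055],"rot":[0,0,0]},{"fingers":0.0,"travel":[0.01,-0.0403,0.058],"rot":[0,0,0]},{"fingers":0.0,"travel":[0.01,-0.0403,0.061],"rot":[0,0,0]},{"fingers":0.0,"travel":[0.01,-0.0403,0.063],"rot":[0,0,0]},{"fingers":0.0,"travel":[0.01,-0.0403,0.063],"rot":[0,0,0]}]'; python3 -m pendant '[{"fingers":0.0,"travel":[0,0,0.002],"rot":[0,0,0]},{"fingers":0.0,"travel":[0,0,0.004],"rot":[0,0,0]},{"fingers":0.0,"travel":[0,0,0.006],"rot":[0,0,0]},{"fingers":0.0,"travel":[0,0,0.007],"rot":[0,0,0]}]'
```

```text
clock: 22.15
tcp_pos: [0.5253, 0.2319, 0.0329]
orientation: [0.999, 0.04, 0.0, -0.0]
force: [0.4, 0.2, -1.8]
finger_gap: 0.0317
grasp_force: 60.9
clock: 22.48
tcp_pos: [0.5248, 0.232, 0.0253]
orientation: [0.999, 0.04, -0.0, 0.0]
force: [-0.3, -0.7, -1.4]
finger_gap: 0.0324
grasp_force: 60.9
```

```bash
python3 -m pendant '[{"fingers":0.0,"travel":[0,0,0.0015],"rot":[0,0,0]},{"fingers":0.055,"travel":[0,0,0.0015],"rot":[0,0,0]},{"fingers":0.055,"travel":[0,0,0.0015],"rot":[0,0,0]},{"fingers":0.055,"travel":[0,0,0],"rot":[0,0,0]},{"fingers":0.055,"travel":[0,0,-0.02],"rot":[0,0,0]},{"fingers":0.055,"travel":[0,0,-0.06],"rot":[0,0,0]},{"fingers":0.055,"travel":[0,0,-0.10],"rot":[0,0,0]},{"fingers":0,"travel":[0,-0.04,-0.14],"rot":[0,0,0]},{"fingers":0,"travel":[0,-0.08,-0.18],"rot":[0,0,0]},{"fingers":0,"travel":[0,-0.08,-0.2],"rot":[0,0,0]},{"fingers":0,"travel":[0,-0.08,-0.2],"rot":[0,0,0]}]'|head -3
python3 - <<'E'
from h import *
st(); s=r.snapshot("wrist"); np.save("w11.npy",s,allow_pickle=True)
yw=np.radians(4.6);u=np.array([np.cos(yw),np.sin(yw),0]);n=np.array([-u[1],u[0],0]);J=np.array([.5187,.3105,0])
hsv=cv2.cvtColor(s["color"],cv2.COLOR_BGR2HSV); m=cv2.inRange(hsv,(5,150,120),(20,255,255)); nb,lab,stt,cen=cv2.connectedComponentsWithStats(m); i=1+stt[1:,4].argmax(); print(stt[i],cen[i])
f=lambda a: J+.072*u+.04*n-.072*np.sin(a-.436)*u+np.array([0,0,.046+.072*np.cos(a-.436)])
for a in np.arange(.2,.8,.1): print(round(a,2),f(a).round(4),w2px(s,[f(a)]).round(1))
for a in (1.0,1.3,1.5,2.007): print(a,f(a).round(4))
for k,o in (("L",.08),("M",0),("R",-.08)):
    q=J+o*n; print(k,w2px(s,[q+.046*u+[0,0,.03],q-.046*u+[0,0,.03],q+[0,0,.038]]).round(1).tolist())
for d in r.silhouettes(s,"pad1_c"): print(round(d["p"],2),d["centre"],d["mask"].sum(),rect(s,d["mask"],.024))
E
```

```text
clock: 23.4
tcp_pos: [0.5214, 0.3158, 0.2341]
orientation: [0.999, 0.041, 0.006, -0.003]
t 23.4 tcp [0.5214 0.3158 0.2341] toolx [0.996 0.083 0.013] tooly [ 0.083 -0.997 -0.005] z [ 0.013  0.006 -1.   ] F [1.1 0.3 1.9] gap 0.0066 g 0.0
[191 104  38  14 528] [209.42992424 110.49621212]
0.2 [0.604  0.3575 0.116 ] [[209.7  92.3]]
0.3 [0.597  0.3569 0.1173] [[209.7 100.5]]
0.4 [0.5898 0.3564 0.118 ] [[209.9 108.8]]
0.5 [0.5827 0.3558 0.1179] [[210.1 117.2]]
0.6 [0.5755 0.3552 0.117 ] [[210.5 125.3]]
0.7 [0.5685 0.3546 0.1155] [[211.  133.1]]
0.8 [0.5617 0.3541 0.1133] [[211.5 140.4]]
1.0 [0.5489 0.3531 0.1068]
1.3 [0.5327 0.3518 0.0928]
1.5 [0.5245 0.3511 0.0809]
2.007 [0.5155 0.3504 0.046 ]
L [[187.6, 134.6], [191.4, 206.7], [188.2, 173.1]]
M [[253.6, 134.6], [253.1, 206.9], [253.4, 173.2]]
R [[319.5, 135.0], [314.9, 207.0], [318.7, 173.5]]
0.68 [192.5, 168.8] 2867 [513.3 388.7 115.2  43.5   4.6]
```

```bash
python3 - <<'E'
from h import *
s=np.load("w11.npy",allow_pickle=True).item()
cv2.imwrite("pics/w11.png",cv2.resize(s["color"][95:230,150:360],None,fx=3.8,fy=3.8,interpolation=cv2.INTER_CUBIC))
E
```

```text
(no output)
```

View pics/w11.png

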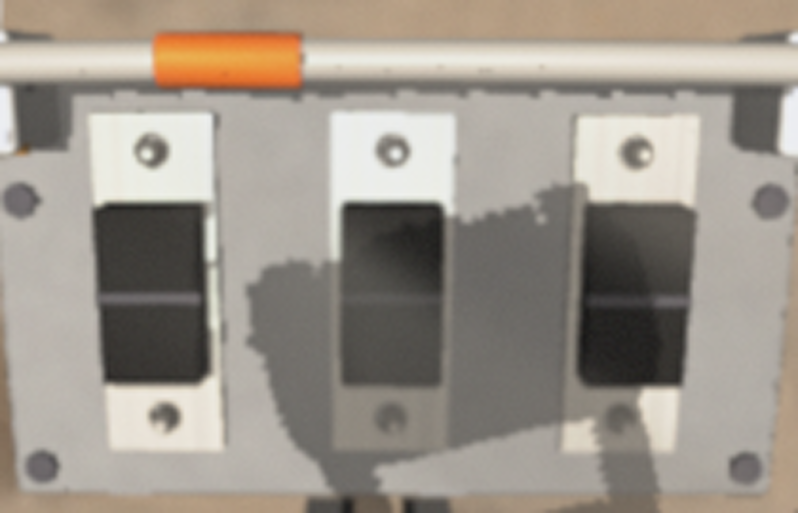

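All three pads are flat, with dowels showing in all six holes (about (151,151), (393,151), (637,152), (164,416), (391,418) and (620,418)). Now to close the bail.

```bash
python3 -m pendant '[{"fingers":0,"travel":[0.04,-0.0326,0],"rot":[0,0,0]},{"fingers":0,"travel":[0.08,-0.0326,0],"rot":[0,0,0]},{"fingers":0,"travel":[0.106,-0.0326,0],"rot":[0,0,0]},{"fingers":0,"travel":[0.106,-0.0326,0],"rot":[0,0,0]},{"fingers":0,"travel":[0.106,-0.0326,0.04],"rot":[0,0,0]},{"fingers":0,"travel":[0.106,-0.0326,0.08],"rot":[0,0,0]},{"fingers":0,"travel":[0.106,-0.0326,0.12],"rot":[0,0,0]},{"fingers":0,"travel":[0.106,-0.0326,0.154],"rot":[0,0,0]},{"fingers":0,"travel":[0.106,-0.0326,0.154],"rot":[0,0,0]},{"fingers":0,"travel":[0.106,-0.0326,0.154],"rot":[0,0,0]}]'
python3 -c "
from h import *
print(tool([.5525,.353,.08]))"
```

```text
clock: 24.33
tcp_pos: [0.6191, 0.3511, 0.0678]
orientation: [0.999, 0.04, -0.004, 0.001]
force: [0.3, -0.5, 1.1]
finger_gap: -0.0
grasp_force: 0.0
[-0.0663161  -0.0071668  -0.01174719]
```

```bash
python3 -m pendant '[{"fingers":0,"travel":[-0.01,-0.001,-0.012],"rot":[0,0,0]},{"fingers":0,"travel":[-0.018,-0.002,-0.012],"rot":[0,0,0]},{"fingers":0,"travel":[-0.026,-0.003,-0.012],"rot":[0,0,0]},{"fingers":0,"travel":[-0.034,-0.004,-0.012],"rot":[0,0,0]},{"fingers":0,"travel":[-0.042,-0.005,-0.012],"rot":[0,0,0]},{"fingers":0,"travel":[-0.05,-0.006,-0.012],"rot":[0,0,0]},{"fingers":0,"travel":[-0.058,-0.006,-0.012],"rot":[0,0,0]},{"fingers":0,"travel":[-0.064,-0.006,-0.012],"rot":[0,0,0]},{"fingers":0,"travel":[-0.068,-0.006,-0.012],"rot":[0,0,0]},{"fingers":0,"travel":[-0.068,-0.006,-0.012],"rot":[0,0,0]}]'
python3 -m pendant '[{"fingers":0,"travel":[0.015,0,-0.01],"rot":[0,0,0]},{"fingers":0,"travel":[0.02,0,-0.045],"rot":[0,0,0]},{"fingers":0,"travel":[0.02,0,-0.08],"rot":[0,0,0]},{"fingers":0,"travel":[0.02,0,-0.11],"rot":[0,0,0]},{"fingers":0,"travel":[0.01,0,-0.12],"rot":[0,0,0]},{"fingers":0,"travel":[0.0,0,-0.12],"rot":[0,0,0]},{"fingers":0,"travel":[0.0,0,-0.12],"rot":[0,0,0]}]' | head -2
python3 - <<'E'
from h import *
st(); s=r.snapshot("wrist")
yw=np.radians(4.6);u=np.array([np.cos(yw),np.sin(yw),0]);n=np.array([-u[1],u[0],0]);J=np.array([.5187,.3105,0])
hsv=cv2.cvtColor(s["color"],cv2.COLOR_BGR2HSV); m=cv2.inRange(hsv,(5,150,120),(20,255,255)); nb,lab,stt,cen=cv2.connectedComponentsWithStats(m); i=1+stt[1:,4].argmax(); print(stt[i],cen[i])
f=lambda a: J+.072*u+.04*n-.072*np.sin(a-.436)*u+np.array([0,0,.046+.072*np.cos(a-.436)])
for a in np.arange(.9,1.6,.1): print(round(a,2),f(a).round(4),w2px(s,[f(a)]).round(1))
E
```

```text
clock: 25.17
tcp_pos: [0.5521, 0.3532, 0.0832]
orientation: [0.999, 0.04, -0.001, 0.0]
force: [0.1, 0.2, 0.5]
finger_gap: -0.0002
grasp_force: 0.0
clock: 25.75
tcp_pos: [0.5519, 0.3534, 0.2035]
t 25.75 tcp [0.5519 0.3534 0.2035] toolx [ 0.997  0.08  -0.001] tooly [ 0.08  -0.997 -0.   ] z [-0.001  0.    -1.   ] F [-0.6 -0.8  0.1] gap 0.0001 g 0.0
[231 202  35  11 282] [245.32269504 207.79078014]
0.9 [0.5551 0.3536 0.1104] [[248.7 188.7]]
1.0 [0.5489 0.3531 0.1068] [[248.7 194.5]]
1.1 [0.543  0.3526 0.1027] [[248.7 199.4]]
1.2 [0.5376 0.3522 0.098 ] [[248.7 203.4]]
1.3 [0.5327 0.3518 0.0928] [[248.7 206.6]]
1.4 [0.5283 0.3514 0.0871] [[248.7 209. ]]
1.5 [0.5245 0.3511 0.0809] [[248.7 210.5]]
```

```bash
python3 -m pendant '[{"fingers":0,"travel":[-0.022,0,0.0],"rot":[0,0,0]},{"fingers":0,"travel":[-0.022,0,0.04],"rot":[0,0,0]},{"fingers":0,"travel":[-0.022,0,0.08],"rot":[0,0,0]},{"fingers":0,"travel":[-0.022,0,0.1],"rot":[0,0,0]},{"fingers":0,"travel":[-0.024,0,0.107],"rot":[0,0,0]},{"fingers":0,"travel":[-0.027,0,0.115],"rot":[0,0,0]},{"fingers":0,"travel":[-0.03,0,0.123],"rot":[0,0,0]},{"fingers":0,"travel":[-0.032,0,0.131],"rot":[0,0,0]},{"fingers":0,"travel":[-0.033,0,0.139],"rot":[0,0,0]},{"fingers":0,"travel":[-0.034,0,0.146],"rot":[0,0,0]},{"fingers":0,"travel":[-0.034,0,0.15],"rot":[0,0,0]},{"fingers":0,"travel":[-0.034,0,0.15],"rot":[0,0,0]}]'
```

```text
clock: 26.8
tcp_pos: [0.5195, 0.3505, 0.053]
orientation: [0.999, 0.04, -0.0, 0.0]
force: [-0.0, 0.5, 0.3]
finger_gap: -0.0
grasp_force: 0.0
```

```bash
python3 -m pendant '[{"fingers":0,"travel":[0,0,0.002],"rot":[0,0,0]},{"fingers":0,"travel":[0,0,0],"rot":[0,0,0]},{"fingers":0,"travel":[0,0,-0.03],"rot":[0,0,0]},{"fingers":0,"travel":[0,0,-0.07],"rot":[0,0,0]},{"fingers":0,"travel":[0,0,-0.11],"rot":[0,0,0]},{"fingers":0,"travel":[0,0,-0.15],"rot":[0,0,0]},{"fingers":0,"travel":[0,0,-0.18],"rot":[0,0,0]},{"fingers":0,"travel":[0,0,-0.18],"rot":[0,0,0]}]' | head -4
python3 - <<'E'
from h import *
st(); s=r.snapshot("wrist")
yw=np.radians(4.6);u=np.array([np.cos(yw),np.sin(yw),0]);n=np.array([-u[1],u[0],0]);J=np.array([.5187,.3105,0])
hsv=cv2.cvtColor(s["color"],cv2.COLOR_BGR2HSV); m=cv2.inRange(hsv,(5,150,100),(20,255,255)); nb,lab,stt,cen=cv2.connectedComponentsWithStats(m); i=1+stt[1:,4].argmax(); print(stt[i],cen[i])
f=lambda a: J+.072*u+.04*n-.072*np.sin(a-.436)*u+np.array([0,0,.046+.072*np.cos(a-.436)])
for a in (1.3,1.5,1.7,1.9,2.007): print(round(a,2),w2px(s,[f(a)+.017*n,f(a)-.017*n]).round(1).tolist())
t=r.snapshot("top")
for l in ["timer_c","stop_face"]:
    for d in r.silhouettes(t,l)[:2]: print(l,d["p"],d["centre"],rect(t,d["mask"],.06 if l[0]=="t" else .05))
print(tool([.52,-.31,.3]))
E
```

```text
clock: 27.47
tcp_pos: [0.5233, 0.3523, 0.2431]
orientation: [0.999, 0.04, 0.007, -0.003]
force: [0.5, 0.3, 0.8]
t 27.47 tcp [0.5233 0.3523 0.2431] toolx [0.997 0.08  0.015] tooly [ 0.08  -0.997 -0.005] z [ 0.014  0.006 -1.   ] F [0.5 0.3 0.8] gap -0.0002 g 0.0Traceback (most recent call last):
  File "<stdin>", line 4, in <module>
ValueError: attempt to get argmax of an empty sequence
```

```bash
python3 -m pendant '[{"fingers":0,"travel":[0.0,0.04,0],"rot":[0,0,0]},{"fingers":0,"travel":[0.03,0.08,0],"rot":[0,0,0]},{"fingers":0,"travel":[0.05,0.08,0],"rot":[0,0,0]},{"fingers":0,"travel":[0.05,0.08,0],"rot":[0,0,0]},{"fingers":0,"travel":[0.05,0.08,0],"rot":[0,0,0]}]' | head -2
python3 - <<'E'
from h import *
st(); s=r.snapshot("wrist"); np.save("w12.npy",s,allow_pickle=True); save(s,"w12")
yw=np.radians(4.6);u=np.array([np.cos(yw),np.sin(yw),0]);n=np.array([-u[1],u[0],0]);J=np.array([.5187,.3105,0])
f=lambda a: J+.072*u+.04*n-.072*np.sin(a-.436)*u+np.array([0,0,.046+.072*np.cos(a-.436)])
for a in (1.3,1.5,1.7,1.9,2.007): print(round(a,2),w2px(s,[f(a)+.017*n,f(a)-.017*n]).round(1).tolist())
hsv=cv2.cvtColor(s["color"],cv2.COLOR_BGR2HSV); m=cv2.inRange(hsv,(4,120,40),(20,255,255)); nb,lab,stt,cen=cv2.connectedComponentsWithStats(m)
for i in range(1,nb):
    if stt[i,4]>60: print(stt[i],cen[i].round(1))
for d in r.silhouettes(s,"bail_grip")[:2]: print(d["p"],d["centre"])
t=r.snapshot("top")
for l in ["timer_c","stop_face"]:
    for d in r.silhouettes(t,l)[:2]: print(l,d["p"],d["centre"],rect(t,d["mask"],.06 if l[0]=="t" else .05))
print(tool([.52,-.31,.3]))
E
```

```text
clock: 27.93
tcp_pos: [0.5758, 0.2738, 0.2316]
t 27.93 tcp [0.5758 0.2738 0.2316] toolx [ 0.997  0.078 -0.003] tooly [ 0.078 -0.997  0.   ] z [-0.003 -0.001 -1.   ] F [-0.5 -0.8 -0.3] gap 0.0002 g 0.0
1.3 [[156.4, 213.4], [188.1, 213.4]]
1.5 [[160.4, 216.6], [190.8, 216.6]]
1.7 [[164.2, 217.0], [193.3, 217.0]]
1.9 [[167.7, 215.1], [195.6, 215.0]]
2.01 [[169.4, 213.1], [196.7, 213.1]]
[420  52  29  38 181] [434.2  70.6]
[418 118  61  22 404] [448.7 129.2]
[468 118  44  25 348] [491.7 130.4]
[169 209  28  11 278] [182.3 213.5]
[  0 290  19   7  89] [  9.7 293.2]
[ 51 295  50  11 302] [ 74.9 300.2]
[155 306  14   6  66] [162.  308.8]
[244 312  12   7  69] [249.2 314.7]
[339 317  15   7  75] [346.4 319.7]
[441 320  22   6  91] [452.3 322.5]
[478 320  34   7 170] [495.1 323. ]
0.85 [213.8, 212.2]
timer_c 0.62 [377.6, 225.2] [ 450.  -324.9   56.    53.5  -58.6]
stop_face 0.65 [363.7, 167.0] [ 613.7 -292.8  105.9   47.1  -88.9]
stop_face 0.23 [188.5, 192.6] [528.5 226.5 163.3 116.9   1.8]
[-0.1020491   0.57910704 -0.06678241]
```

The sleeve's image span (169–197, row 213.5) matches the home angle of 2.007, so the bail is home. Now the timer.

```bash
python3 -m pendant '[{"fingers":0.0854,"travel":[-0.152,0.584,-0.07],"rot":[0,0,0]},{"fingers":0.0854,"travel":[-0.152,0.584,-0.07],"rot":[0,0,0]},{"fingers":0.0854,"travel":[-0.152,0.584,-0.07],"rot":[0,0,0]},{"fingers":0.0854,"travel":[-0.152,0.584,-0.07],"rot":[0,0,0]},{"fingers":0.0854,"travel":[-0.152,0.584,-0.07],"rot":[0,0,0]},{"fingers":0.0854,"travel":[-0.152,0.584,-0.07],"rot":[0,0,0]},{"fingers":0.0854,"travel":[-0.152,0.584,-0.07],"rot":[0,0,-5]},{"fingers":0.0854,"travel":[-0.152,0.584,-0.07],"rot":[0,0,-10]},{"fingers":0.0854,"travel":[-0.152,0.584,-0.07],"rot":[0,0,-15]},{"fingers":0.0854,"travel":[-0.152,0.584,-0.07],"rot":[0,0,-20]},{"fingers":0.0854,"travel":[-0.152,0.584,-0.07],"rot":[0,0,-25]},{"fingers":0.0854,"travel":[-0.152,0.584,-0.07],"rot":[0,0,-25]}]' | head -3
python3 - <<'E'
from h import *
st(); print(tool([.49,-.325,.27]))
s=r.snapshot("wrist"); 
for l in ["timer_c","stop_face"]:
    for d in r.silhouettes(s,l)[:2]: print(l,d["p"],d["centre"],rect(s,d["mask"],.06 if l[0]=="t" else .05))
E
```

```text
clock: 29.18
tcp_pos: [0.4886, -0.2154, 0.2917]
orientation: [0.966, 0.257, 0.0, 0.0]
t 29.18 tcp [ 0.4886 -0.2154  0.2917] toolx [0.868 0.497 0.   ] tooly [ 0.497 -0.868  0.001] z [ 0.001 -0.    -1.   ] F [-0.   0.5 -0.8] gap 0.0853 g 0.0
[-0.0532375   0.09580612  0.02171155]
timer_c 0.86 [302.6, 221.6] [ 456.6 -326.5   59.7   53.3   29.7]
stop_face 0.95 [345.5, 110.5] [ 612.1 -295.1  105.9   41.6  -89.5]
```

```bash
python3 -m pendant '[{"fingers":0.0854,"travel":[-0.03,0.03,0],"rot":[0,0,0]},{"fingers":0.0854,"travel":[-0.053,0.06,0.02],"rot":[0,0,0]},{"fingers":0.0854,"travel":[-0.053,0.096,0.02],"rot":[0,0,0]},{"fingers":0.0854,"travel":[-0.053,0.096,0.02],"rot":[0,0,0]},{"fingers":0.0854,"travel":[-0.053,0.096,0.02],"rot":[0,0,0]}]' | head -3
python3 - <<'E'
from h import *
st(); s=r.snapshot("wrist"); save(s,"w13"); np.save("w13.npy",s,allow_pickle=True)
for l in ["timer_c","stop_face","button_face"]:
    for d in r.silhouettes(s,l)[:2]: print(l,d["p"],d["centre"],rect(s,d["mask"],.06 if l[0]=="t" else .05))
E
```

```text
clock: 29.75
tcp_pos: [0.4909, -0.3233, 0.2696]
orientation: [0.967, 0.255, -0.001, -0.001]
t 29.75 tcp [ 0.4909 -0.3233  0.2696] toolx [ 0.87   0.494 -0.   ] tooly [ 0.494 -0.87  -0.003] z [-0.002  0.002 -1.   ] F [0.2 0.7 0.3] gap 0.0856 g 0.0
timer_c 0.7 [243.9, 194.7] [ 455.8 -333.5   54.1   44.6   29.6]
stop_face 0.67 [279.3, 69.8] [ 611.9 -299.7   97.5   42.6  -88.4]
```

View pics/w13.png

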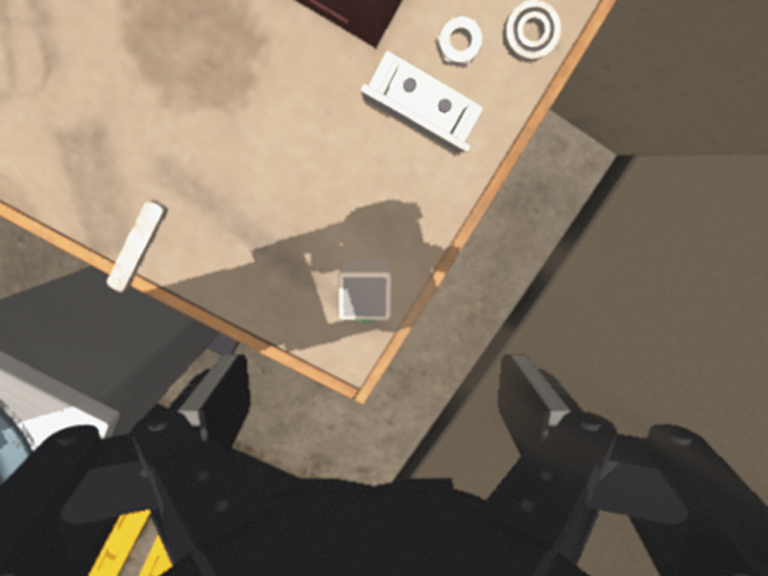

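The timer top is a square at (340–390,272–319), lined up with the tool. The button is at its lower side (365,322), so the timer's yaw equals the tool's.

```bash
python3 - <<'E'
from h import *
s=np.load("w13.npy",allow_pickle=True).item()
m=px2w(s,np.array([(365,295.5)])/1.5-.17,.06)[0]; c=px2w(s,np.array([(340,272),(390,272),(390,319),(340,319)])/1.5,.06); print(m,np.diff(c,axis=0)*1e3)
print(tool([m[0],m[1],.024]))
# stop edges
g=cv2.cvtColor(s["color"],cv2.COLOR_BGR2GRAY)
o=np.array([.615,-.30])
for y in (-.325,-.3,-.275):
    for zz in (.05,0): 
        xs=np.arange(.565,.62,.003); p=w2px(s,np.c_[xs,np.full(len(xs),y),np.full(len(xs),zz)]).round().astype(int); print(y,zz,[(round(float(x),3),int(g[b,a])) for x,(a,b) in zip(xs,p)])
E
```

```text
[ 0.45186191 -0.33598171  0.06      ] [[ 21.07683134 -37.16249441   0.        ]
 [-36.94137326 -21.47105007   0.        ]
 [-21.78891251  38.3756166    0.        ]]
[-0.04088146 -0.00782658  0.2478695 ]
-0.325 0.05 [(0.565, 201), (0.568, 204), (0.571, 200), (0.574, 199), (0.577, 200), (0.58, 201), (0.583, 200), (0.586, 198), (0.589, 191), (0.592, 105), (0.595, 87), (0.598, 239), (0.601, 246), (0.604, 245), (0.607, 246), (0.61, 246), (0.613, 246), (0.616, 246), (0.619, 246)]
-0.325 0 [(0.565, 195), (0.568, 202), (0.571, 202), (0.574, 200), (0.577, 200), (0.58, 200), (0.583, 202), (0.586, 202), (0.589, 199), (0.592, 198), (0.595, 194), (0.598, 101), (0.601, 88), (0.604, 203), (0.607, 247), (0.61, 240), (0.613, 247), (0.616, 246), (0.619, 246)]
-0.3 0.05 [(0.565, 201), (0.568, 199), (0.571, 200), (0.574, 198), (0.577, 199), (0.58, 200), (0.583, 199), (0.586, 199), (0.589, 179), (0.592, 99), (0.595, 85), (0.598, 225), (0.601, 243), (0.604, 246), (0.607, 246), (0.61, 246), (0.613, 246), (0.616, 246), (0.619, 246)]
-0.3 0 [(0.565, 202), (0.568, 201), (0.571, 201), (0.574, 200), (0.577, 198), (0.58, 197), (0.583, 199), (0.586, 199), (0.589, 200), (0.592, 199), (0.595, 174), (0.598, 93), (0.601, 93), (0.604, 238), (0.607, 246), (0.61, 245), (0.613, 247), (0.616, 246), (0.619, 246)]
-0.275 0.05 [(0.565, 198), (0.568, 195), (0.571, 196), (0.574, 199), (0.577, 199), (0.58, 199), (0.583, 197), (0.586, 196), (0.589, 154), (0.592, 91), (0.595, 92), (0.598, 249), (0.601, 246), (0.604, 246), (0.607, 246), (0.61, 246), (0.613, 247), (0.616, 247), (0.619, 247)]
-0.275 0 [(0.565, 200), (0.568, 199), (0.571, 197), (0.574, 200), (0.577, 200), (0.58, 199), (0.583, 198), (0.586, 196), (0.589, 195), (0.592, 196), (0.595, 139), (0.598, 94), (0.601, 97), (0.604, 242), (0.607, 246), (0.61, 244), (0.613, 246), (0.616, 246), (0.619, 246)]
```

```bash
python3 -m pendant '[{"fingers":0.0854,"travel":[-0.041,-0.0078,0.04],"rot":[0,0,0]},{"fingers":0.0854,"travel":[-0.041,-0.0078,0.08],"rot":[0,0,0]},{"fingers":0.0854,"travel":[-0.041,-0.0078,0.12],"rot":[0,0,0]},{"fingers":0.0854,"travel":[-0.041,-0.0078,0.16],"rot":[0,0,0]},{"fingers":0.0854,"travel":[-0.041,-0.0078,0.19],"rot":[0,0,0]},{"fingers":0.0854,"travel":[-0.041,-0.0078,0.22],"rot":[0,0,0]},{"fingers":0.0854,"travel":[-0.041,-0.0078,0.238],"rot":[0,0,0]},{"fingers":0.0854,"travel":[-0.041,-0.0078,0.244],"rot":[0,0,0]},{"fingers":0.0854,"travel":[-0.041,-0.0078,0.244],"rot":[0,0,0]}]'
python3 -m pendant '[{"fingers":0.02,"travel":[0,0,0],"rot":[0,0,0]},{"fingers":0.02,"travel":[0,0,0],"rot":[0,0,0]},{"fingers":0.02,"travel":[0,0,0],"rot":[0,0,0]},{"fingers":0.02,"travel":[0,0,0],"rot":[0,0,0]},{"fingers":0.02,"travel":[0,0,0],"rot":[0,0,0]},{"fingers":0.02,"travel":[0,0,0],"rot":[0,0,0]},{"fingers":0.02,"travel":[0,0,0],"rot":[0,0,0]}]'
python3 -c "
from h import *
st()
s=r.state();q=R.from_quat(s['orientation'])
print(q.inv().apply(np.array([.562,-.300,.04])-s['tcp_pos']))"
```

```text
clock: 30.7
tcp_pos: [0.4507, -0.3359, 0.0263]
orientation: [0.967, 0.256, -0.001, -0.001]
force: [0.4, 0.3, 1.0]
finger_gap: 0.0853
grasp_force: 0.0
clock: 31.28
tcp_pos: [0.4523, -0.3385, 0.0293]
orientation: [0.967, 0.255, 0.001, 0.001]
force: [-0.4, -0.3, 6.3]
finger_gap: 0.0453
grasp_force: 62.8
t 31.28 tcp [ 0.4523 -0.3385  0.0293] toolx [0.87  0.494 0.001] tooly [ 0.494 -0.87   0.003] z [ 0.002 -0.002 -1.   ] F [-0.4 -0.3  6.3] gap 0.0453 g 62.839611768722534
[ 0.1144844   0.02067546 -0.01056353]
```

```bash
python3 -m pendant '[{"fingers":0.02,"travel":[0,0,-0.015],"rot":[0,0,0]},{"fingers":0.02,"travel":[0.03,0.005,-0.02],"rot":[0,0,6]},{"fingers":0.02,"travel":[0.06,0.01,-0.02],"rot":[0,0,12]},{"fingers":0.02,"travel":[0.09,0.016,-0.02],"rot":[0,0,18]},{"fingers":0.02,"travel":[0.1145,0.0207,-0.02],"rot":[0,0,24]},{"fingers":0.02,"travel":[0.1145,0.0207,-0.02],"rot":[0,0,28.2]},{"fingers":0.02,"travel":[0.1145,0.0207,-0.02],"rot":[0,0,28.2]},{"fingers":0.02,"travel":[0.1145,0.0207,-0.012],"rot":[0,0,28.2]},{"fingers":0.02,"travel":[0.1145,0.0207,-0.006],"rot":[0,0,28.2]},{"fingers":0.02,"travel":[0.1145,0.0207,-0.006],"rot":[0,0,28.2]}]'
python3 -c "
from h import *
st()
s=r.snapshot('wrist')
for l in ['timer_c','stop_face']:
    for d in r.silhouettes(s,l)[:1]: print(l,d['p'],d['centre'],rect(s,d['mask'],.06 if l[0]=='t' else .05))
s=r.snapshot('side')
for l in ['timer_c','stop_face']:
    for d in r.silhouettes(s,l)[:1]: print(l,d['p'],d['centre'],rect(s,d['mask'],.03))
"
```

```text
clock: 32.12
tcp_pos: [0.5589, -0.2983, 0.0309]
orientation: [1.0, 0.012, -0.002, -0.001]
force: [-0.5, 0.2, -2.5]
finger_gap: 0.0452
grasp_force: 62.0
t 32.12 tcp [ 0.5589 -0.2983  0.0309] toolx [ 1.     0.024 -0.003] tooly [ 0.024 -1.    -0.003] z [-0.003  0.003 -1.   ] F [-0.5  0.2 -2.5] gap 0.0452 g 61.97281837463379
timer_c 0.66 [248.0, 248.4] [ 567.5 -298.2   57.4   44.5    1.3]
stop_face 0.89 [252.1, 134.4] [ 618.3 -299.3   98.    41.6  -88.7]
timer_c 0.57 [252.9, 317.7] [ 556.  -296.2   78.9   55.1  -86.2]
stop_face 0.88 [274.1, 317.0] [ 619.1 -300.6  126.1   43.8  -88.2]
```

```bash
python3 -m pendant '[{"fingers":0.02,"travel":[0.005,0,0.0015],"rot":[0,0,0]},{"fingers":0.02,"travel":[0.009,0,0.0015],"rot":[0,0,0]},{"fingers":0.02,"travel":[0.012,0,0.0015],"rot":[0,0,0]},{"fingers":0.02,"travel":[0.013,0,0.0015],"rot":[0,0,0]},{"fingers":0.02,"travel":[0.013,0,0.0015],"rot":[0,0,0]}]'
python3 -m pendant '[{"fingers":0.02,"travel":[0.001,0,0],"rot":[0,0,0]},{"fingers":0.02,"travel":[0.002,0,0],"rot":[0,0,0]},{"fingers":0.02,"travel":[0.0025,0,0],"rot":[0,0,0]},{"fingers":0.02,"travel":[0.0025,0,0],"rot":[0,0,0]}]'
```

```text
clock: 32.83
tcp_pos: [0.5744, -0.2986, 0.0317]
orientation: [1.0, 0.012, 0.0, 0.0]
force: [0.2, 0.3, -0.9]
finger_gap: 0.0454
grasp_force: 62.0
clock: 33.17
tcp_pos: [0.575, -0.2985, 0.0314]
orientation: [1.0, 0.012, -0.002, -0.0]
force: [-4.8, -0.5, 1.4]
finger_gap: 0.0451
grasp_force: 62.4
```

```bash
python3 -m pendant '[{"fingers":0.075,"travel":[-0.001,0,0],"rot":[0,0,0]},{"fingers":0.075,"travel":[-0.001,0,0],"rot":[0,0,0]},{"fingers":0.075,"travel":[-0.001,0,0],"rot":[0,0,0]},{"fingers":0.075,"travel":[-0.001,0,-0.02],"rot":[0,0,0]},{"fingers":0.075,"travel":[-0.001,0,-0.055],"rot":[0,0,0]},{"fingers":0.075,"travel":[-0.001,0,-0.09],"rot":[0,0,0]},{"fingers":0,"travel":[-0.02,0,-0.11],"rot":[0,0,0]},{"fingers":0,"travel":[-0.06,0,-0.11],"rot":[0,0,0]},{"fingers":0,"travel":[-0.085,0,-0.11],"rot":[0,0,0]},{"fingers":0,"travel":[-0.085,0,-0.11],"rot":[0,0,0]}]'
python3 - <<'E'
from h import *
s=r.snapshot("wrist"); st()
for l in ["timer_c","stop_face"]:
    for d in r.silhouettes(s,l)[:1]: print(l,d["p"],d["centre"],rect(s,d["mask"],.06 if l[0]=="t" else .05))
E
```

```text
clock: 34.0
tcp_pos: [0.4883, -0.3003, 0.1418]
orientation: [1.0, 0.011, -0.001, -0.0]
force: [0.5, -0.1, -1.4]
finger_gap: 0.0268
grasp_force: 0.0
t 34.05 tcp [ 0.4901 -0.3006  0.142 ] toolx [1.    0.022 0.   ] tooly [ 0.022 -1.     0.   ] z [ 0. -0. -1.] F [0.5 0.3 0.3] gap 0.019 g 0.0
timer_c 0.71 [248.8, 89.8] [ 569.8 -298.7   50.8   45.5    1.2]
stop_face 0.71 [250.3, 37.6] [ 609.3 -300.    97.6   37.9  -88.8]
```

```bash
python3 -m pendant '[{"fingers":0,"travel":[0,0,0.04],"rot":[0,0,0]},{"fingers":0,"travel":[0,0,0.08],"rot":[0,0,0]},{"fingers":0,"travel":[0,0,0.11],"rot":[0,0,0]},{"fingers":0,"travel":[0,0,0.127],"rot":[0,0,0]},{"fingers":0,"travel":[0.01,0,0.127],"rot":[0,0,0]},{"fingers":0,"travel":[0.02,0,0.127],"rot":[0,0,0]},{"fingers":0,"travel":[0.03,0,0.127],"rot":[0,0,0]},{"fingers":0,"travel":[0.035,0,0.127],"rot":[0,0,0]},{"fingers":0,"travel":[0.039,0,0.127],"rot":[0,0,0]},{"fingers":0,"travel":[0.042,0,0.127],"rot":[0,0,0]},{"fingers":0,"travel":[0.044,0,0.127],"rot":[0,0,0]},{"fingers":0,"travel":[0.044,0,0.127],"rot":[0,0,0]}]'
python3 -m pendant '[{"fingers":0,"travel":[0.001,0,0],"rot":[0,0,0]},{"fingers":0,"travel":[0.002,0,0],"rot":[0,0,0]},{"fingers":0,"travel":[0.003,0,0],"rot":[0,0,0]},{"fingers":0,"travel":[0.003,0,0],"rot":[0,0,0]}]'
```

```text
clock: 35.15
tcp_pos: [0.5354, -0.2998, 0.0151]
orientation: [1.0, 0.012, -0.0, 0.0]
force: [-2.2, -0.8, 1.6]
finger_gap: 0.0002
grasp_force: 1.4
clock: 35.48
tcp_pos: [0.5379, -0.2995, 0.0146]
orientation: [1.0, 0.012, -0.0, -0.0]
force: [-5.5, -0.3, 4.4]
finger_gap: 0.0001
grasp_force: 2.6
```

Almost at full travel, so I'll push a little further and hold.

```bash
python3 -m pendant '[{"fingers":0,"travel":[0.001,0,0],"rot":[0,0,0]},{"fingers":0,"travel":[0.002,0,0],"rot":[0,0,0]},{"fingers":0,"travel":[0.002,0,0],"rot":[0,0,0]},{"fingers":0,"travel":[0.002,0,0],"rot":[0,0,0]}]'
```

```text
clock: 35.82
tcp_pos: [0.5384, -0.2996, 0.0147]
orientation: [1.0, 0.012, -0.002, -0.0]
force: [-11.6, -1.3, 7.6]
finger_gap: 0.0001
grasp_force: 5.9
```

```bash
python3 -m pendant '[{"fingers":0,"travel":[-0.004,0,0],"rot":[0,0,0]},{"fingers":0,"travel":[-0.015,0,0],"rot":[0,0,0]},{"fingers":0,"travel":[-0.05,0,0],"rot":[0,0,0]},{"fingers":0,"travel":[-0.05,0,-0.04],"rot":[0,0,0]},{"fingers":0,"travel":[-0.05,0,-0.08],"rot":[0,0,0]},{"fingers":0,"travel":[-0.05,0,-0.12],"rot":[0,0,0]},{"fingers":0,"travel":[-0.05,0,-0.15],"rot":[0,0,0]},{"fingers":0,"travel":[-0.05,0,-0.15],"rot":[0,0,0]},{"fingers":0,"travel":[-0.05,0,-0.15],"rot":[0,0,0]}]'
python3 - <<'E'
from h import *
s=r.snapshot("wrist")
for l in ["timer_c","stop_face"]:
    for d in r.silhouettes(s,l)[:1]: print(l,d["p"],d["centre"],rect(s,d["mask"],.06 if l[0]=="t" else .05))
g=cv2.cvtColor(s["color"],cv2.COLOR_BGR2GRAY)
xs=np.arange(.54,.61,.003)
for y in(-.31,-.29): p=w2px(s,np.c_[xs,np.full(len(xs),y),np.full(len(xs),.06)]).round().astype(int); print([(round(float(x),3),int(g[b,a])) for x,(a,b) in zip(xs,p)])
t=r.snapshot("top")
for l in ["timer_c","stop_face","lock_nut","hub_spacer","spanner_17","marker","bail_grip","pad1_c"]:
    for d in r.silhouettes(t,l)[:1]: print(l,d["p"],np.round(d["centre"]),rect(t,d["mask"],.06 if l[0]=="t" else .05 if l=="stop_face" else .014))
E
```

```text
clock: 36.57
tcp_pos: [0.492, -0.3015, 0.1672]
orientation: [1.0, 0.012, 0.003, 0.002]
force: [0.1, -0.1, -0.8]
finger_gap: -0.0
grasp_force: 0.0
timer_c 0.97 [245.8, 96.7] [ 5.704e+02 -2.993e+02  5.330e+01  4.500e+01  3.000e-01]
stop_face 0.68 [250.1, 2.9] [ 647.  -301.6   25.6    6.9  -88.5]
[(0.54, 122), (0.543, 121), (0.546, 126), (0.549, 155), (0.552, 183), (0.555, 246), (0.558, 217), (0.561, 217), (0.564, 218), (0.567, 217), (0.57, 217), (0.573, 219), (0.576, 218), (0.579, 218), (0.582, 218), (0.585, 218), (0.588, 217), (0.591, 217), (0.594, 246), (0.597, 243), (0.6, 240), (0.603, 245), (0.606, 246), (0.609, 246)]
[(0.54, 188), (0.543, 192), (0.546, 146), (0.549, 130), (0.552, 145), (0.555, 243), (0.558, 219), (0.561, 219), (0.564, 219), (0.567, 219), (0.57, 218), (0.573, 219), (0.576, 219), (0.579, 219), (0.582, 219), (0.585, 218), (0.588, 218), (0.591, 217), (0.594, 246), (0.597, 244), (0.6, 242), (0.603, 246), (0.606, 246), (0.609, 246)]
timer_c 0.64 [363. 183.] [ 570.4 -290.7   52.5   49.9  -89.9]
stop_face 0.94 [363. 167.] [ 615.1 -287.    94.2   44.2  -88.9]
lock_nut 0.53 [362. 149.] [ 677.8 -293.7   34.8   31.9  -44.4]
spanner_17 0.5 [174. 120.] [752.9 279.2 171.   25.  -23.2]
marker 0.71 [160. 197.] [522.  314.4 284.5 165.5 -86.1]
bail_grip 0.88 [168. 197.] [536.2 237.7 161.3  72.7 -54.8]
pad1_c 0.96 [133. 200.] [482.1 391.3  54.1  45.3   1.9]
```

```bash
python3 -c "
from bench import r
print(r.finish_job())"
```

```text
the job is handed in; nothing more can be done
None
```

I handed the job in at about 37 s: by camera and force readings, all three pads are on their dowels, the bail is home, the button bottomed out against the stop and the timer is left square to it; no verdict came back.

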